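# Recharge the compressed-air dryer

## Task

Recharge the compressed-air dryer. First lever open the lid of the blue cartridge box with the scraper's blade, fingers off the box until the lid is up, and swing it back until it stays open; then turn the dryer's pressure cap anticlockwise to its first stop without pressing, press it down, turn on past the stop and lift it off. Let every cartridge slide down into the dryer, lock the cap on again in line with the red marks (press down, turn clockwise, let it rise), leave the scraper lying on its black mat and leave the other things alone.

Things in the scene. Friction and masses are not known exactly. Their poses are not given: they have to be found in the camera images.
- dryer: Fixed upright dryer canister. Origin on its axis at bench level, z up. Foot 110 mm across, blue casing 94 mm across up to 104 mm high, then an aluminium neck 57 mm across. Two red upright marks on the casing show its +x and -x directions, the cap's locked position.
- dryer_mouth (a point): Centre of the neck's top, 135 mm up. The canister is an open tube of 45 mm bore, floor 20 mm above the bench. On the neck sits a sprung black seal ring of the same bore, its top 147 mm above the bench when free, 143 mm under the locked cap, never below 136 mm.
- dryer_ear (a point): Middle of the underside (128 mm up) of one of two steel ears on the neck, on the +x and -x sides, reaching 37 mm from the axis, 6 mm thick, each 40 deg either side of the x axis. Under its anticlockwise end (seen from above) hangs a 4 mm tooth, the first stop; its clockwise end has a deep end wall that cannot be passed.
- cap: Black pressure cap, 88 mm across, about 0.12 kg. Origin: centre of the underside of its 8 mm disc, which bears on the seal; 143 mm above the bench when locked. The skirt reaches 21 mm below the origin, 2.5 mm of play around neck and ears; off the dryer it stands on its skirt. Locked, its x axis (the wing) is within 20 deg of the dryer's x axis, either way round.
- cap_grip (a point): Centre of the yellow wing grip on the cap: 52 mm long along the cap's x, 16 mm wide, from 8 to 34 mm above the cap's origin (this point 21 mm). Spring: 5 N locked, about 10 N when pressed 5 mm further down; it can be pressed 6 mm. Turning takes up to 0.3 N m.
- cap_lug (a point): Top of one of the two lugs inside the skirt (11 mm wide, 6 mm tall) on the cap's +x and -x sides, which hook under the ears. Turned anticlockwise they meet the teeth with the wing about 20 deg past the marks; pressed 4 to 6 mm down they pass; from 52 to 125 deg past the marks the cap is free and the seal lifts it 4 mm. Refitting is the reverse.
- box: Fixed open-topped box for cartridges, blue, 100 (x) x 224 (y) x 56 mm high, walls and floor 5 mm. Origin at the centre of its underside; its front faces -x. The lid belongs to it.
- lid (a joint): Angle of the box's grey lid (rad): 0 shut, 2.0 fully open. Hinge along the box's y at its rear top edge (50 mm in +x of the box's origin, 56.5 mm up); the lid opens upward and back. Lifting takes about 1.5 N at the lip. Let go, it falls shut below about 1.1 rad and stays open beyond 1.6 rad.
- lid_lip (a point): Middle of the underside of the lid's front lip. The lid is 5 mm thick, 224 mm wide and reaches 114 mm forward from the hinge, so the lip overhangs the box's front wall by 14 mm.
- cartridge1: Orange cylinder with a white band, 38 mm across, 35 mm tall, 0.05 kg, standing upright on the box's floor; origin at the centre of its underside. Two or three cartridges are present from start to start.
- cartridge2: Orange cylinder with a white band, 38 mm across, 35 mm tall, 0.05 kg, standing upright on the box's floor; origin at the centre of its underside. Two or three cartridges are present from start to start.
- cartridge3: Orange cylinder with a white band, 38 mm across, 35 mm tall, 0.05 kg, standing upright on the box's floor; origin at the centre of its underside. Two or three cartridges are present from start to start.
- scraper: Flat scraper lying on the mat, 172 mm long, 0.11 kg. Origin under the middle of the wooden handle (94 mm along x, 24 mm wide, 20 mm tall); the steel blade points to +x, 40 mm wide, 2.5 mm thick, 10 mm above the origin's level (its mid-plane), ending 125 mm from the origin.
- scraper_tip (a point): Middle of the blade's end edge, 125 mm ahead (+x) of the scraper's origin and 10 mm above its underside.
- mat: Fixed black rubber mat, 220 (x) x 110 (y) x 3 mm, origin at the centre of its underside.
- pencil: Loose flat red pencil, 175 x 14 x 9 mm along x; leave alone. Origin at the centre of its underside.
- offcut_a: Loose pale wood offcut 120 x 45 x 20 mm; leave alone.
- offcut_b: Loose brown wood offcut 90 x 70 x 28 mm; leave alone.
- jar: White jar with green lid, 62 mm across, 75 mm high; leave alone.
- mallet: Wooden mallet lying down: head 56 x 100 x 56 mm from the origin towards +x, handle 220 mm long towards -x; leave alone.
- gauge: Wooden marking gauge 160 mm long along x, head 50 mm wide and high 30 mm from the middle; leave alone.

How it is judged (in metres and radians):
On the way, in this order (a step that is already met when the one before it is completed fails the run):
1. the blade levers the lid up (value of joint lid above 0.35 rad and contact force between scraper and box above 0.2 N), for 0.1 s.
2. the lid is swung back so that it stays open (value of joint lid above 1.6 rad), for 0.2 s.
3. the cap is turned to its first stop, not pressed (angle between the x axis of cap and the x axis of dryer, either way round between 0.25 and 0.5 rad and z of cap in the frame of dryer between 0.1412 and 0.146 m), for 0.1 s.
4. the cap is pressed down at the stop (angle between the x axis of cap and the x axis of dryer, either way round above 0.25 rad and z of cap in the frame of dryer below 0.1395 m), for 0.05 s.
5. the cap is lifted off (z of cap in the frame of dryer above 0.165 m), for 0.1 s.
At the end, for the whole second after the job is handed in: Every cartridge present is inside the dryer's tube and at rest; the cap is locked: wing within 24 deg of the red marks, its underside 140 to 145 mm above the bench, level and centred within 6 mm; the scraper lies on its mat with the middle of its handle over the mat (angle between the x axis of cap and the x axis of dryer, either way round below 0.42 rad and z of cap in the frame of dryer between 0.14 and 0.1452 m and horizontal distance between cap and dryer below 0.006 m and angle between cap's own z axis and vertical below 0.08 rad and linear speed of each of cap, cartridge1, cartridge2, cartridge3, scraper below 0.02 m/s and horizontal distance between each of cartridge1, cartridge2, cartridge3 and dryer below 0.012 m and height (world z) of each of cartridge1, cartridge2, cartridge3 below 0.105 m and x of scraper in the frame of mat between -0.09 and 0.09 m and y of scraper in the frame of mat between -0.055 and 0.055 m and height (world z) of scraper below 0.012 m); the robot touches nothing.
It fails at once if the fingers push on the box or its lid before the blade has lifted the lid (contact force between the fingers and box above 2 N and value of joint lid below 0.35 rad).
It fails at once if another thing on the bench is disturbed (moved more than 3 cm) (distance of any of pencil, offcut_a, offcut_b, jar, mallet, gauge from where it was at the start of the episode above 0.03 m).
Of cartridge1, cartridge2, cartridge3 only 2 to 3 are there at a start; the rules pass over those that are not, and their reading is None.
At some moment in a run one of scraper may be knocked a few centimetres aside while the robot is not near it.
It also fails if it takes over 210 s, if anything falls off the work surface, if the arm or the gripper's body presses on something with over 40 N, if the wrist force passes 120 N, or if a joint passes its speed limit or range.

## Robot

A 6-joint arm with a two-finger parallel gripper is mounted at the origin on the work surface. World frame = base frame: x ahead of the robot, y to its left, z up, the work surface at z = 0. Lengths are in mm, angles in rad, forces in N, time in s.
With the tool pointing down it reaches from about 250 to 800 mm from the base axis. Payload 8.5 kg.
Tool frame: the origin (TCP) lies between the finger pads; the fingertips stand 25 mm ahead of it and the grasp point (between the pads) lies 6 mm ahead of it; y points along the fingers, x is the direction in which the jaws open and shut, and the axes are right-handed (so a half turn about y gives the same grasp; the last joint's range is limited). The gripper opens to 85 mm and grips with 20 to 120 N. Pads are 22 mm wide; open, the fingers measure 114 mm over their backs; the gripper's body (76 mm by 85 mm) begins 54 mm behind the grasp point. The pads swing forward as they close: fully open they stand 13 mm farther back than shut.
Start: joints at [-1.284, 0.238, -0.013, 1.319, 0, 1.571], TCP at [148.5, -503.513, 222.176] pointing down, gripper open.
Joint ranges: [-2.66, 2.66], [-1.03, 1.9], [-1.14, 1.46], [-1.82, 2.27], [-1.45, 1.34], [-3.14, 3.14]. Speed limits (rad/s): [2.22, 2.22, 2.79, 3.14, 3.14, 3.14].

## Interface

Orientations are given as a unit quaternion [w, x, y, z].
In Python, from station import monitor, imaging, ticket gives the robot as it stands. The module is installed in compiled form; this text tells all that it offers.
- The arm moves only by the shell command python3 -m handwheel 'ROWS' [FORCE]. ROWS is a JSON object of lists of equal length, an entry for each row: "grip": the closure in counts, from 0 (fully open) to 255 (shut); "translation": the shift along the tool's x, y, z in m, a list of three; "angular": the turn, a rotation vector about the tool's x, y, z in degrees, a list of three. In form: {"grip": [grip, ...], "translation": [[x, y, z], ...], "angular": [[ax, ay, az], ...]}. A call has 1 to 5 rows; each row shifts and turns the commanded pose from where the row before left it, along the tool's axes as they then stand; what a row does not reach is not made up. A row lasts 1/8 s, in which the tool goes at most 62.5 mm and 10.7 degrees, less where a joint would pass 70% of its speed; a pose out of reach is approached as far as the arm can. A call with a gripper value outside its range is refused whole. The fingers move at their own pace and stop on an object; FORCE is the grip in N (left out, the last holds). Time passes only in rows, so rows that do not move let the fingers close. It gives the time, the measured TCP pose, the force and the opening at its end, in the units of the state.
- monitor.get_state(): the state, without advancing time (a new reading comes with each control period).
- imaging.capture(name): name is "scene" or "top" or "wrist"; returns a dict with "frame" (400x640x3 uint8, red, green, blue), "K" (3x3 intrinsics, pixels), "dist_coeffs" ([k1, k2, p1, p2, k3] as OpenCV has them; the pictures are not rectified), "rvec" (rotation vector, rad) and "tvec" (3), from world to camera coordinates, as OpenCV has them. Camera axes: x right, y down, z forward; pixel columns grow to the right and rows downward; lengths in mm; the calibration is good to about 2 mm. A picture is of the moment at which its call begins. There is no depth.
- ticket.finish_job(): hands the job in, once; it reports no verdict.
The state is a dict: "t": time; "q": joint angles; "qd": joint speeds; "joint_torque": joint torques, N m; "ee_pos": TCP position; "tool_rot": TCP orientation; "ft_force": force on the tool from outside, world axes, zero at the start; "wrist_torque": the same for the moment, N m; "width": opening from 0.0 (shut) to 1.0 (fully open).
Only numpy, scipy, OpenCV 4.12 (cv2) and the standard library are available. Lean on these libraries where they do the work, as an engineer would, in place of code of your own. Each camera call takes 0.05 s, during which the arm holds its last target. There are 200 camera calls.

## Working session

There is one attempt and no reset: what is moved stays moved. The work goes in short steps, Python scripts to look and compute and a shell command to move; the robot and the scene stay as the last step left them, time stands still between calls to the robot, and variables do not carry over. Pictures are saved under pics/ and viewed, about 12 in all and at most 16, crops included, and the job is handed in when it is done.

```bash
mkdir -p pics; ls; cat > h.py <<'E'
import numpy as np, cv2, json
from scipy.spatial.transform import Rotation as R
from station import monitor, imaging, ticket
def snap(cam, fn, crop=None, scale=1):
    c=imaging.capture(cam); im=cv2.cvtColor(c['frame'],cv2.COLOR_RGB2BGR)
    np.savez('cal_'+cam,**{k:np.array(c[k],float) for k in('K','dist_coeffs','rvec','tvec')}); cv2.imwrite('raw_'+cam+'.png',im)
    if crop: x0,y0,x1,y1=crop; im=im[y0:y1,x0:x1]
    if scale!=1: im=cv2.resize(im,None,fx=scale,fy=scale,interpolation=cv2.INTER_CUBIC)
    if fn: cv2.imwrite('pics/'+fn,im)
    return c
def cal(cam):
    d=np.load('cal_'+cam+'.npz'); return d
def px2w(cam,uv,z):
    d=cal(cam); uv=np.array(uv,float).reshape(-1,1,2)
    n=cv2.undistortPoints(uv,d['K'],d['dist_coeffs']).reshape(-1,2)
    Rm=cv2.Rodrigues(d['rvec'])[0]; t=d['tvec'].reshape(3); C=-Rm.T@t
    r=np.c_[n,np.ones(len(n))]@Rm
    z=np.broadcast_to(np.array(z,float),(len(n),))
    return C+r*((z-C[2])/r[:,2])[:,None]
def w2px(cam,P):
    d=cal(cam); return cv2.projectPoints(np.array(P,float).reshape(-1,1,3),d['rvec'],d['tvec'],d['K'],d['dist_coeffs'])[0].reshape(-1,2)
def tool():
    s=monitor.get_state(); w,x,y,z=s['tool_rot']; return s,np.array(s['ee_pos']),R.from_quat([x,y,z,w])
def plan(target,Rt=None):
    """translation in current tool axes (m) and rotvec deg to target"""
    s,p,r=tool(); d=r.inv().apply(np.array(target)-p)/1000
    a=np.zeros(3) if Rt is None else (r.inv()*Rt).as_rotvec(degrees=True)
    return d.round(4),a.round(2)
def st():
    s,p,r=tool(); print('t',round(s['t'],2),'p',p.round(1),'F',np.round(s['ft_force'],1),'M',np.round(s['wrist_torque'],2),'w',round(s['width'],3)); print('axes x,y,z cols\n',r.as_matrix().round(3),'q',np.round(s['q'],2))
E
python3 - <<'E'
from h import *
np.set_printoptions(suppress=True)
a=snap('top',None);b=snap('scene',None)
cv2.imwrite('pics/a_top.png',cv2.resize(cv2.imread('raw_top.png'),(800,500)))
cv2.imwrite('pics/a_scene.png',cv2.resize(cv2.imread('raw_scene.png'),(800,500)))
st(); print(monitor.get_state())
for c in('top','scene'):
    d=cal(c);Rm=cv2.Rodrigues(d['rvec'])[0];print(c,-Rm.T@d['tvec'].reshape(3),d['K'][0,0])
E
```

```text
pics
t 0.1 p [ 148.4 -503.2  221.6] F [ 0.5 -0.6  0.5] M [-0.02 -0.01  0.02] w 1.0
axes x,y,z cols
 [[ 0.283 -0.     0.959]
 [-0.959  0.001  0.283]
 [-0.001 -1.    -0.   ]] q [-1.28  0.24 -0.01  1.32 -0.    1.57]
{'t': 0.1, 'q': array([-1.28399933,  0.23870701, -0.01418157,  1.31920333, -0.00001834,
        1.57080961]), 'qd': array([ 0.00148019, -0.00073066,  0.00161593, -0.00007565,  0.00113288,
       -0.00043345]), 'joint_torque': array([ -0.00094668, -53.97210717,  34.6999383 ,   0.0134193 ,
         0.00002183,   0.0000058 ]), 'ee_pos': array([ 148.3957833 , -503.18005202,  221.64462755]), 'tool_rot': array([ 0.56658796, -0.56604978,  0.42378866, -0.42304717]), 'ft_force': array([ 0.51711755, -0.62265686,  0.50958381]), 'wrist_torque': array([-0.01945355, -0.00592293,  0.01845149]), 'width': 0.9996579748325202}
top [ 365.00382505 -103.81828495 1475.96373787] 486.72750502408996
scene [1337.11130398    1.70076864  801.71089546] 362.81311109468385
```

View pics/a_top.png

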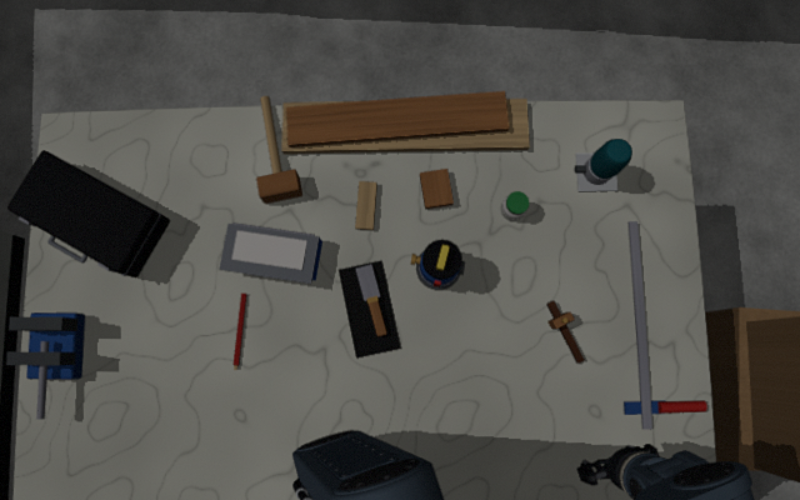

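View pics/a_scene.png

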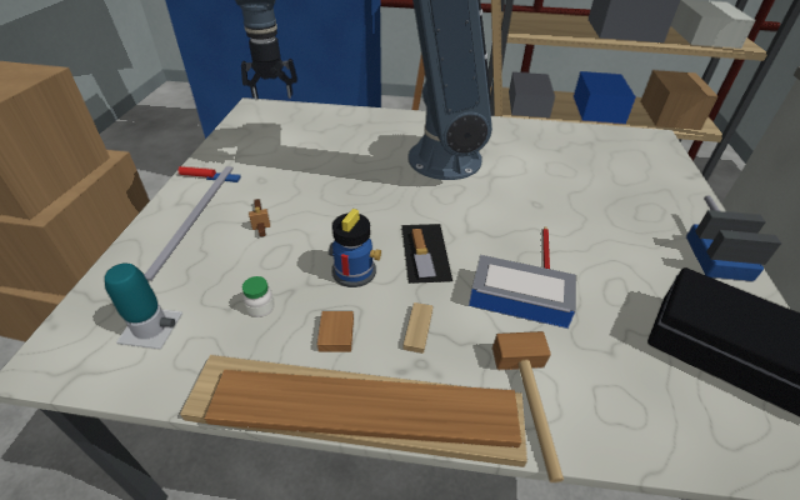

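```bash
python3 - <<'E'
from h import *
im=cv2.imread('raw_top.png')[170:295,170:375]; im=cv2.convertScaleAbs(im,alpha=1.6,beta=15)
im2=cv2.imread('raw_scene.png')[165:265,260:470]; im2=cv2.convertScaleAbs(im2,alpha=1.4,beta=10)
a=cv2.resize(im,None,fx=3.8,fy=3.8,interpolation=cv2.INTER_CUBIC); 
cv2.imwrite('pics/b.png',a)
print(a.shape)
E
```

```text
(475, 779, 3)
```

View pics/b.png

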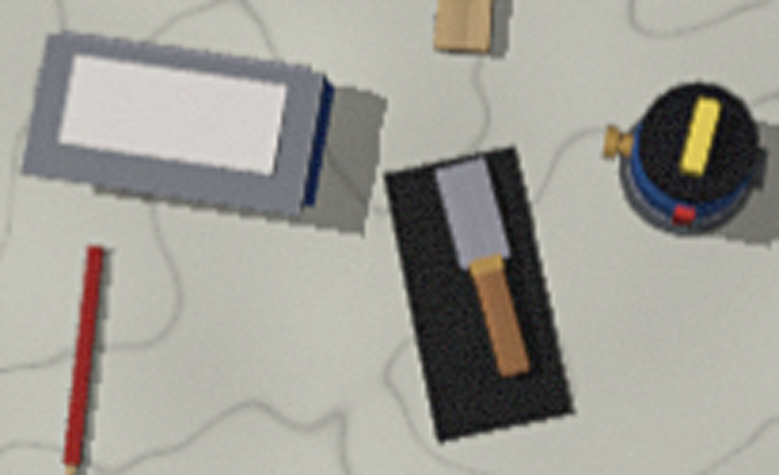

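```bash
python3 - <<'E'
from h import *
np.set_printoptions(suppress=True,precision=1)
P=lambda l,z:px2w('top',np.array(l,float)/3.8+170,z)
lid=P([(50,35),(325,72),(303,217),(23,172)],61.5); print('lid',lid, np.linalg.norm(np.diff(lid,axis=0),axis=1))
print('blue bottom right corners',P([(332,85),(308,207)],0))
s=P([(460,163),(478,262),(515,374)],[13,13,23]);print('scr',s,np.linalg.norm(s[0]-s[2]))
m=P([(387,174),(517,147),(573,410),(440,440)],3);print('mat',m,m.mean(0))
w=P([(696,98),(719,100),(704,174),(681,170)],177);print('wing',w,w.mean(0))
print('mark',P([(684,214)],[104]))
print('cap centre', P([(699,142)],151))
for nm,l,z in [('pencil',[(96,247),(73,465)],9),('offcut_a',[(437,48),(490,50)],20)]: print(nm,P(l,z))
# scene
q=lambda l,z:px2w('scene',np.array(l,float)*.8,z)
print('scene lid',q([(483,258),(578,290),(572,322),(473,290)],61.5)); 
print('box rear base',q([(471,308),(570,325)],0)); print('wing',q([(350,219)],177),'mark',q([(345,265)],70), 'cap top',q([(351,227)],151))
E
```

```text
lid [[666.2 304.4  61.5]
 [633.2  85.9  61.5]
 [519.8 102.1  61.5]
 [557.5 322.2  61.5]] [220.9 114.6 223.3]
blue bottom right corners [[634.1  88.4   0. ]
 [534.5 107.1   0. ]]
scr [[566.9 -16.4  13. ]
 [487.5 -30.3  13. ]
 [398.9 -59.1  23. ]] 173.6084341902933
mat [[ 560.1   43.1    3. ]
 [ 580.6  -61.8    3. ]
 [ 370.6 -103.9    3. ]
 [ 348.4    1.     3. ]] [464.9 -30.4   3. ]
wing [[ 588.6 -194.6  177. ]
 [ 587.  -210.9  177. ]
 [ 534.  -198.9  177. ]
 [ 537.1 -182.7  177. ]] [ 561.7 -196.8  177. ]
mark [[ 513.7 -188.6  104. ]]
cap centre [[ 560.8 -197.8  151. ]]
pencil [[503.2 276.5   9. ]
 [330.9 290.9   9. ]]
offcut_a [[659.4   1.3  20. ]
 [657.1 -41.3  20. ]]
scene lid [[534.4 115.3  61.5]
 [608.  325.2  61.5]
 [702.6 297.9  61.5]
 [641.5  92.3  61.5]]
box rear base [[640.8  95.7   0. ]
 [659.2 316.7   0. ]]
wing [[ 576.9 -191.5  177. ]] mark [[ 613.8 -201.3   70. ]] cap top [[ 573.  -191.4  151. ]]
```

The box front (lip) faces the robot, at about (539, 212) with yaw −9°. The scraper handle is at about (444, −47) with yaw 14°, and the dryer is at about (561, −197). Moving above the scraper now.

```bash
python3 -m handwheel '{"grip":[0,0,0,0,0],"translation":[[-0.035,0.006,0.041],[-0.035,0.006,0.041],[-0.035,0.006,0.041],[-0.035,0.006,0.041],[-0.035,0.006,0.041]],"angular":[[0,0,0],[0,0,0],[0,0,0],[0,0,0],[0,0,0]]}' 60
python3 -m handwheel '{"grip":[0,0,0,0,0],"translation":[[-0.035,0.006,0.041],[-0.035,0.006,0.041],[-0.035,0.006,0.041],[-0.035,0.006,0.041],[-0.035,0.006,0.041]],"angular":[[0,0,0],[0,0,0],[0,0,0],[0,0,0],[0,0,0]]}'
python3 -m handwheel '{"grip":[0,0],"translation":[[0,0,0],[0,0,0]],"angular":[[0,0,0],[0,0,0]]}'
python3 - <<'E'
from h import *
st(); snap('wrist','c_wrist.png')
E
```

```text
t: 0.72
ee_pos: [296.2, -276.1, 191.9]
tool_rot: [0.566, -0.566, 0.424, -0.424]
ft_force: [1.0, -0.7, -0.3]
width: 1.002
t: 1.35
ee_pos: [443.4, -50.1, 162.0]
tool_rot: [-0.566, 0.566, -0.423, 0.423]
ft_force: [0.6, -0.5, -0.1]
width: 1.001
t: 1.6
ee_pos: [442.3, -51.7, 161.9]
tool_rot: [-0.566, 0.567, -0.423, 0.423]
ft_force: [-0.6, 0.1, -0.4]
width: 1.001
t 1.6 p [442.3 -51.7 161.9] F [-0.6  0.1 -0.4] M [-0.02  0.01 -0.01] w 1.001
axes x,y,z cols
 [[ 0.284 -0.001  0.959]
 [-0.959 -0.     0.284]
 [-0.    -1.    -0.001]] q [-0.12  0.13 -0.3   1.13 -0.    2.74]
```

View pics/c_wrist.png

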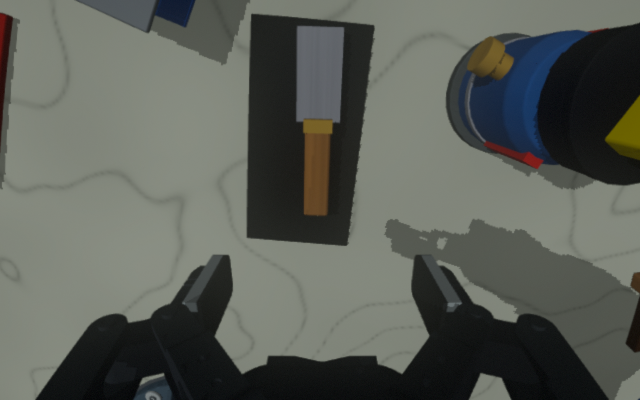

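```bash
python3 - <<'E'
from h import *
np.set_printoptions(suppress=True,precision=1)
s=px2w('wrist',[(297,26),(344,28),(297,120),(341,121),(304,215),(327,215)],[14,14,14,14,23,23]);print(s)
a=s[:2].mean(0);b=s[4:].mean(0);d=a-b;print(np.linalg.norm(d[:2]),np.degrees(np.arctan2(d[1],d[0])), 'origin',b+d/np.linalg.norm(d)*47)
m=px2w('wrist',[(251,14),(374,24),(347,245),(247,237)],3);print(m,m.mean(0))
E
python3 -m handwheel '{"grip":[0,0,0,0,0],"translation":[[0,0,0],[0,0,0],[0,0,0],[0,0,0],[0,0,0]],"angular":[[0,-10,0],[0,-10,0],[0,-10,0],[0,-10,0],[0,-10,0]]}'
python3 -m handwheel '{"grip":[0,0,0,0,0],"translation":[[0,0,0],[0,0,0],[0,0,0],[0,0,0],[0,0,0]],"angular":[[0,-10,0],[0,-10,0],[0,-10,0],[0,-10,0],[0,-10,0]]}'
python3 -m handwheel '{"grip":[0,0,0,0,0],"translation":[[0,0,0],[0,0,0],[0,0,0],[0,0,0],[0,0,0]],"angular":[[0,-10,0],[0,-10,0],[0,-10,0],[0,-10,0],[0,-10,0]]}'
python3 -m handwheel '{"grip":[0,0,0,0],"translation":[[0,0,0],[0,0,0],[0,0,0],[0,0,0]],"angular":[[0,-10,0],[0,-10,0],[0,-5,0],[0,0,0]]}'
python3 -c "
from h import *
st()"
```

```text
[[563.2   4.9  14. ]
 [573.1 -34.   14. ]
 [486.4 -16.1  14. ]
 [497.  -55.2  14. ]
 [400.8 -47.   23. ]
 [407.2 -68.7  23. ]]
169.81540891486293 14.785435890472055 origin [449.4 -45.9  20.5]
[[ 563.1   47.8    3. ]
 [ 585.8  -58.7    3. ]
 [ 371.5 -102.6    3. ]
 [ 349.8    4.1    3. ]] [467.6 -27.3   3. ]
t: 2.28
ee_pos: [442.1, -53.2, 162.5]
tool_rot: [-0.692, 0.692, -0.143, 0.143]
ft_force: [0.8, -0.2, 0.1]
width: 1.001
t: 2.9
ee_pos: [442.1, -53.2, 162.5]
tool_rot: [-0.688, 0.688, 0.163, -0.163]
ft_force: [-0.1, 0.7, -0.4]
width: 1.001
t: 3.52
ee_pos: [442.1, -53.3, 162.5]
tool_rot: [-0.555, 0.555, 0.438, -0.438]
ft_force: [-0.2, -0.4, 0.8]
width: 0.996
t: 4.03
ee_pos: [442.2, -53.0, 162.4]
tool_rot: [-0.448, 0.449, 0.547, -0.547]
ft_force: [0.5, 0.3, 0.5]
width: 0.999
t 4.03 p [442.2 -53.  162.4] F [0.5 0.3 0.5] M [-0.05 -0.    0.03] w 0.999
axes x,y,z cols
 [[-0.195  0.    -0.981]
 [ 0.981 -0.    -0.195]
 [-0.    -1.    -0.   ]] q [-0.12  0.13 -0.3   1.13 -0.   -0.32]
```

```bash
python3 -m handwheel '{"grip":[0,0,0,0,0],"translation":[[0.0065,0.0,-0.018],[0,0.05,0],[0,0.05,0],[0,0.027,0],[0,0.006,0]],"angular":[[0,-3.3,0],[0,0,0],[0,0,0],[0,0,0],[0,0,0]]}' 100
python3 -c "
from h import *
st()"
python3 -m handwheel '{"grip":[255,255,255,255,255],"translation":[[0,0,0],[0,0,0],[0,0,0],[0,0,0],[0,0,0]],"angular":[[0,0,0],[0,0,0],[0,0,0],[0,0,0],[0,0,0]]}' 100
python3 -m handwheel '{"grip":[255,255,255,255,255],"translation":[[0,0,0],[0,0,0],[0,0,0],[0,0,0],[0,0,0]],"angular":[[0,0,0],[0,0,0],[0,0,0],[0,0,0],[0,0,0]]}' 100
python3 -c "
from h import *
st()"
```

```text
t: 4.65
ee_pos: [458.6, -41.6, 27.7]
tool_rot: [0.433, -0.431, -0.56, 0.561]
ft_force: [-0.5, -0.4, 0.4]
width: 1.0
t 4.65 p [458.6 -41.6  27.7] F [-0.5 -0.4  0.4] M [ 0.02 -0.   -0.02] w 1.0
axes x,y,z cols
 [[-0.255 -0.003 -0.967]
 [ 0.967  0.    -0.255]
 [ 0.001 -1.     0.003]] q [-0.09  0.29 -0.49  0.79  0.   -0.35]
t: 5.28
ee_pos: [459.2, -41.9, 29.5]
tool_rot: [-0.432, 0.432, 0.56, -0.56]
ft_force: [0.0, 0.0, 1.3]
width: 0.0
t: 5.9
ee_pos: [459.1, -41.9, 29.2]
tool_rot: [-0.432, 0.432, 0.56, -0.56]
ft_force: [-0.3, -0.1, 1.2]
width: 0.003
t 5.9 p [459.1 -41.9  29.2] F [-0.3 -0.1  1.2] M [ 0.02 -0.02  0.02] w 0.003
axes x,y,z cols
 [[-0.254 -0.    -0.967]
 [ 0.967  0.    -0.254]
 [ 0.    -1.     0.   ]] q [-0.09  0.29 -0.49  0.79  0.   -0.35]
```

Closed on nothing, so the scraper may have been knocked aside. I'll look again.

```bash
python3 -m handwheel '{"grip":[255,255,0,0,0],"translation":[[0,-0.05,0],[0,-0.05,0],[0,-0.05,0],[0,0,0],[0,0,0]],"angular":[[0,0,0],[0,0,0],[0,0,0],[0,0,0],[0,0,0]]}' 100
python3 - <<'E'
from h import *
snap('wrist',None);w=cv2.imread('raw_wrist.png')
snap('top',None); t=cv2.imread('raw_top.png')[170:300,220:390]; t=cv2.resize(t,None,fx=2.35,fy=2.35)
t=cv2.convertScaleAbs(t,alpha=1.5,beta=10); print(t.shape)
w2=cv2.resize(w,(400,250)); o=np.zeros((max(t.shape[0],250),800,3),np.uint8);o[:t.shape[0],:t.shape[1]]=t[:,:400];o[:250,400:]=w2
cv2.imwrite('pics/d.png',o)
E
```

```text
t: 6.52
ee_pos: [458.9, -41.9, 178.9]
tool_rot: [0.432, -0.432, -0.56, 0.56]
ft_force: [-0.2, -0.5, -0.5]
width: 0.637
(306, 400, 3)
```

View pics/d.png

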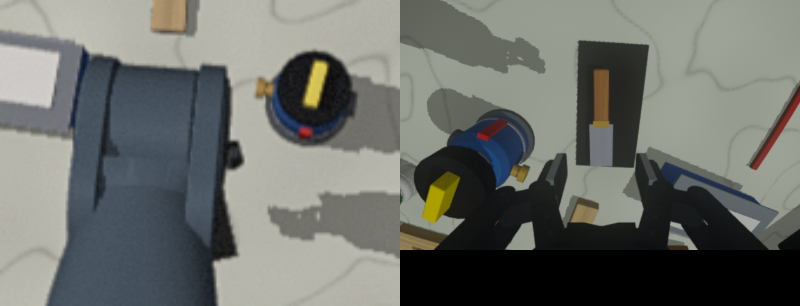

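```bash
python3 - <<'E'
from h import *
np.set_printoptions(suppress=True,precision=1)
im=cv2.imread('raw_wrist.png');roi=im[60:280,280:400]
h=cv2.cvtColor(roi,cv2.COLOR_BGR2HSV); 
hm=(h[...,1]>110)&(h[...,2]>60)&(h[...,0]<25)
def box(m):
    ys,xs=np.nonzero(m); r=cv2.minAreaRect(np.c_[xs,ys].astype(np.float32)); return cv2.boxPoints(r)+[280,60]
m=cv2.morphologyEx(hm.astype(np.uint8),cv2.MORPH_OPEN,np.ones((3,3)))
b=box(m); print(b)
print(px2w('wrist',b,23))
bl=(h[...,1]<60)&(h[...,2]>80); bl[:120]=0; bl[:,:28]=0; bl[:,72:]=0
bb=box(cv2.morphologyEx(bl.astype(np.uint8),cv2.MORPH_OPEN,np.ones((5,5)))); print(bb); print(px2w('wrist',bb,14))
E
```

```text
[[309. 111.]
 [334. 111.]
 [334. 204.]
 [309. 204.]]
[[405.6 -69.2  23. ]
 [399.6 -46.5  23. ]
 [489.6 -21.6  23. ]
 [496.2 -46.5  23. ]]
[[308. 199.]
 [351. 199.]
 [351. 279.]
 [308. 279.]]
[[494.4 -48.4  14. ]
 [482.8  -4.6  14. ]
 [577.5  23.5  14. ]
 [590.2 -24.7  14. ]]
```

The scraper has not moved, so I'll retry the grasp and watch the fingers.

```bash
python3 -m handwheel '{"grip":[0,0,0,0,0],"translation":[[0,0.05,0],[0,0.05,0],[0,0.045,0],[0,0.005,0],[0,0,0]],"angular":[[0,0,0],[0,0,0],[0,0,0],[0,0,0],[0,0,0]]}' 100
python3 - <<'E'
from h import *
st();snap('wrist',None);w=cv2.imread('raw_wrist.png');snap('scene',None);t=cv2.imread('raw_scene.png')[150:250,260:420]
o=np.vstack([np.hstack([cv2.resize(w,(400,250)),cv2.resize(t,(400,250))])]);np.save('o.npy',o)
E
python3 -m handwheel '{"grip":[120,180,200,200,200],"translation":[[0,0,0],[0,0,0],[0,0,0],[0,0,0],[0,0,0]],"angular":[[0,0,0],[0,0,0],[0,0,0],[0,0,0],[0,0,0]]}' 30
python3 - <<'E'
from h import *
st();snap('wrist',None);w=cv2.imread('raw_wrist.png');snap('scene',None);t=cv2.imread('raw_scene.png')[150:250,260:420]
o=np.vstack([np.load('o.npy'),np.hstack([cv2.resize(w,(400,250)),cv2.resize(t,(400,250))])]);cv2.imwrite('pics/e.png',o)
E
```

```text
t: 7.25
ee_pos: [459.1, -41.9, 29.5]
tool_rot: [0.432, -0.431, -0.56, 0.56]
ft_force: [0.9, -0.7, 0.1]
width: 1.003
t 7.25 p [459.1 -41.9  29.5] F [ 0.9 -0.7  0.1] M [ 0.    0.01 -0.02] w 1.003
axes x,y,z cols
 [[-0.254 -0.001 -0.967]
 [ 0.967  0.    -0.254]
 [ 0.    -1.     0.001]] q [-0.09  0.29 -0.49  0.79  0.   -0.35]
t: 7.98
ee_pos: [459.1, -41.9, 29.2]
tool_rot: [-0.432, 0.432, 0.56, -0.56]
ft_force: [-0.5, -0.0, -0.2]
width: 0.218
t 7.97 p [459.1 -41.9  29.2] F [-0.5 -0.  -0.2] M [-0.06  0.04 -0.02] w 0.218
axes x,y,z cols
 [[-0.254 -0.    -0.967]
 [ 0.967  0.    -0.254]
 [ 0.    -1.     0.   ]] q [-0.09  0.29 -0.49  0.79  0.   -0.35]
```

View pics/e.png

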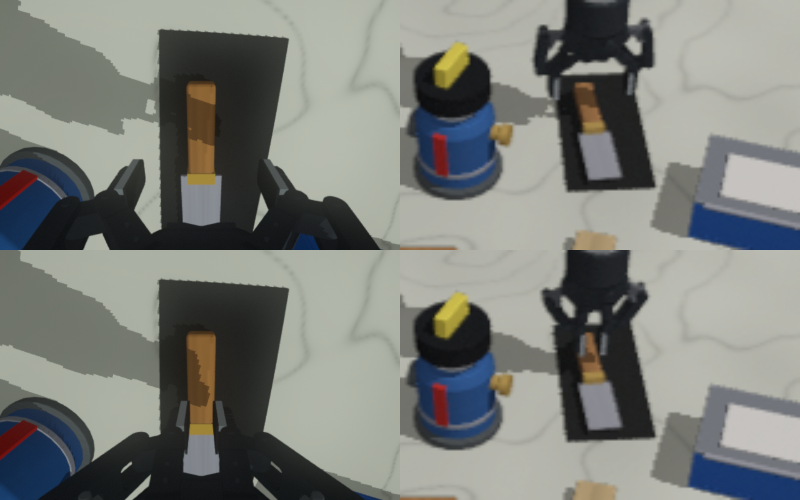

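```bash
python3 - <<'E'
from h import *
np.set_printoptions(suppress=True,precision=1)
for z in (4,15,29,40):
  p=[[459.1,-41.9,z]]
  print(z,'wrist crop',w2px('wrist',p)*.625,'scene crop',(w2px('scene',p)-[260,150])*2.5)
print('handle ends 402.6,-57.9 / 493,-34', w2px('wrist',[[402.6,-57.9,23],[493,-34,23]])*.625,(w2px('scene',[[402.6,-57.9,23],[493,-34,23]])-[260,150])*2.5)
for c in('top','wrist'):
  d=cal(c);Rm=cv2.Rodrigues(d['rvec'])[0];print(c,-Rm.T@d['tvec'].reshape(3),Rm[2])
E
```

```text
4 wrist crop [[202.1 141.9]] scene crop [[188.  121.4]]
15 wrist crop [[202.1 147. ]] scene crop [[188.5 115.2]]
29 wrist crop [[202.2 154.4]] scene crop [[189.  107.1]]
40 wrist crop [[202.3 161. ]] scene crop [[189.4 100.7]]
handle ends 402.6,-57.9 / 493,-34 [[200.9  84.2]
 [201.  184. ]] [[180.8  81.7]
 [192.5 128.8]]
top [ 365.  -103.8 1476. ] [ 0.2  0.  -1. ]
wrist [379.7 -63.9 180.7] [ 0.3  0.1 -0.9]
```

```bash
python3 -m handwheel '{"grip":[0,0,0,0,0],"translation":[[0,0,0],[0,0,0],[0,0,0],[0,0.006,0],[0,0.006,0]],"angular":[[0,0,0],[0,0,0],[0,0,0],[0,0,0],[0,0,0]]}' 30
python3 - <<'E'
from h import *
np.set_printoptions(suppress=True,precision=1)
for z in (4,17,29,40):
  p=np.array([[459.1,-41.9,z]])+np.outer([-42,42],[-.254,.967,0])
  print(z,(w2px('scene',p)-[260,150])*2.5)
st()
E
```

```text
t: 8.7
ee_pos: [459.0, -41.9, 16.7]
tool_rot: [0.432, -0.432, -0.56, 0.56]
ft_force: [0.4, -0.5, -0.5]
width: 0.996
4 [[156.2 123.8]
 [219.6 119.1]]
17 [[156.5 116.4]
 [220.3 111.7]]
29 [[156.7 109.5]
 [221.  104.8]]
40 [[156.9 103. ]
 [221.6  98.3]]
t 8.7 p [459.  -41.9  16.7] F [ 0.4 -0.5 -0.5] M [ 0.  0. -0.] w 0.996
axes x,y,z cols
 [[-0.3 -0.  -1. ]
 [ 1.   0.  -0.3]
 [ 0.  -1.   0. ]] q [-0.1  0.3 -0.5  0.8  0.  -0.3]
```

```bash
python3 -m handwheel '{"grip":[60,90,110,120],"translation":[[0,0,0],[0,0,0],[0,0,0],[0,0,0]],"angular":[[0,0,0],[0,0,0],[0,0,0],[0,0,0]]}' 30
python3 -m handwheel '{"grip":[150,170,200,220,240],"translation":[[0,0,0],[0,0,0],[0,0,0],[0,0,0],[0,0,0]],"angular":[[0,0,0],[0,0,0],[0,0,0],[0,0,0],[0,0,0]]}' 30
python3 - <<'E'
from h import *
st();snap('wrist',None);w=cv2.imread('raw_wrist.png');snap('scene',None);t=cv2.imread('raw_scene.png')[150:250,260:420]
cv2.imwrite('pics/f.png',np.hstack([cv2.resize(w,(400,250)),cv2.resize(t,(400,250))]))
E
```

```text
t: 9.2
ee_pos: [459.2, -41.9, 17.4]
tool_rot: [-0.432, 0.432, 0.56, -0.56]
ft_force: [-0.6, -0.2, -0.6]
width: 0.532
t: 9.82
ee_pos: [459.1, -41.9, 17.2]
tool_rot: [-0.432, 0.432, 0.56, -0.56]
ft_force: [0.4, 0.9, -0.0]
width: 0.052
t 9.82 p [459.1 -41.9  17.2] F [ 0.4  0.9 -0. ] M [-0.02  0.   -0.03] w 0.052
axes x,y,z cols
 [[-0.254 -0.    -0.967]
 [ 0.967  0.    -0.254]
 [ 0.    -1.     0.   ]] q [-0.09  0.3  -0.51  0.76  0.   -0.35]
```

View pics/f.png

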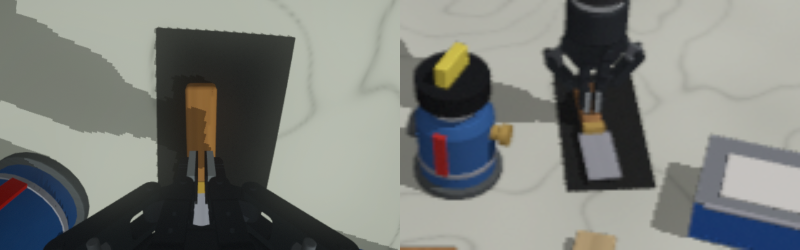

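```bash
python3 -m handwheel '{"grip":[255,255,255],"translation":[[0,0.002,0],[0,0,0],[0,0,0]],"angular":[[0,0,0],[0,0,0],[0,0,0]]}' 30
python3 -m handwheel '{"grip":[255,255],"translation":[[0,0.002,0],[0,0,0]],"angular":[[0,0,0],[0,0,0]]}' 30
python3 -m handwheel '{"grip":[255,255],"translation":[[0,0.002,0],[0,0,0]],"angular":[[0,0,0],[0,0,0]]}' 30
python3 -m handwheel '{"grip":[255,255],"translation":[[0,0.002,0],[0,0,0]],"angular":[[0,0,0],[0,0,0]]}' 30
```

```text
t: 10.3
ee_pos: [459.0, -41.9, 15.2]
tool_rot: [0.432, -0.432, -0.56, 0.56]
ft_force: [-0.2, -0.6, 0.7]
width: 0.002
t: 10.55
ee_pos: [459.3, -41.9, 13.9]
tool_rot: [-0.432, 0.432, 0.56, -0.56]
ft_force: [-3.6, 0.1, 12.1]
width: -0.001
t: 10.8
ee_pos: [459.4, -41.9, 13.7]
tool_rot: [-0.431, 0.432, 0.56, -0.56]
ft_force: [-11.4, 0.7, 42.2]
width: -0.003
t: 11.05
ee_pos: [459.5, -42.0, 13.6]
tool_rot: [-0.431, 0.433, 0.561, -0.559]
ft_force: [-19.8, 0.9, 72.6]
width: -0.001
```

```bash
python3 -m handwheel '{"grip":[0,0,0,0,0],"translation":[[0,-0.04,0],[0,0,0],[0,0,0],[0,0.040,0],[0,0.013,0]],"angular":[[0,0,0],[0,0,0],[0,0,0],[0,0,0],[0,0,0]]}' 30
python3 -m handwheel '{"grip":[0,120,160,170,180],"translation":[[0,0,0],[0,0,0],[0,0,0],[0,0,0],[0,0,0]],"angular":[[0,0,0],[0,0,0],[0,0,0],[0,0,0],[0,0,0]]}' 30
python3 -m handwheel '{"grip":[220,255,255,255,255],"translation":[[0,0,0],[0,0,0],[0,0,0],[0,0,0],[0,0,0]],"angular":[[0,0,0],[0,0,0],[0,0,0],[0,0,0],[0,0,0]]}' 100
```

```text
t: 11.68
ee_pos: [456.9, -41.7, -6.2]
tool_rot: [0.433, -0.43, -0.559, 0.561]
ft_force: [-0.5, 0.6, 1.1]
width: 1.001
t: 12.3
ee_pos: [459.3, -41.9, -3.5]
tool_rot: [-0.432, 0.432, 0.56, -0.56]
ft_force: [-0.2, -0.3, -0.5]
width: 0.292
t: 12.92
ee_pos: [459.3, -41.9, -3.1]
tool_rot: [-0.432, 0.432, 0.56, -0.56]
ft_force: [-2.0, -0.0, 9.2]
width: 0.254
```

```bash
python3 -m handwheel '{"grip":[255,255,255,255,255],"translation":[[0,-0.02,0],[0,-0.05,0],[0,-0.05,0],[0,-0.01,0],[0,0,0]],"angular":[[0,0,0],[0,0,0],[0,0,0],[0,0,0],[0,0,0]]}' 100
python3 -m handwheel '{"grip":[255,255,255,255,255],"translation":[[0.049,0,0.001],[0.049,0,0.001],[0.049,0,0.001],[0.049,0,0.001],[0.049,0,0]],"angular":[[0,0,0],[0,0,0],[0,0,0],[0,0,0],[0,0,0]]}' 100
python3 -m handwheel '{"grip":[255,255,255,255,255],"translation":[[0,0,0],[0,0,0],[0,0,0],[0,0,0],[0,0,0]],"angular":[[0,8,0],[0,8,0],[0,7.5,0],[0,0,0],[0,0,0]]}' 100
python3 - <<'E'
from h import *
st();snap('wrist',None);snap('scene',None);snap('top',None)
w=cv2.imread('raw_wrist.png');t=cv2.imread('raw_scene.png')[150:275,300:500];u=cv2.imread('raw_top.png')[150:275,160:360]
u=cv2.convertScaleAbs(u,alpha=1.5,beta=10)
cv2.imwrite('pics/g.png',np.vstack([np.hstack([cv2.resize(w,(400,250)),cv2.resize(t,(400,250))]),np.hstack([cv2.resize(u,(400,250)),np.zeros((250,400,3),np.uint8)])]))
E
```

```text
t: 13.55
ee_pos: [459.2, -41.9, 126.3]
tool_rot: [-0.432, 0.432, 0.56, -0.56]
ft_force: [0.2, 0.2, -1.7]
width: 0.252
t: 14.18
ee_pos: [391.3, 195.0, 124.4]
tool_rot: [0.432, -0.431, -0.559, 0.561]
ft_force: [1.1, 0.9, -1.0]
width: 0.251
t: 14.8
ee_pos: [392.4, 193.7, 125.3]
tool_rot: [0.536, -0.536, -0.46, 0.462]
ft_force: [0.0, 0.1, -0.3]
width: 0.253
t 14.8 p [392.4 193.7 125.3] F [ 0.   0.1 -0.3] M [-0.   -0.02 -0.02] w 0.253
axes x,y,z cols
 [[ 0.15  -0.002 -0.989]
 [ 0.989 -0.001  0.15 ]
 [-0.001 -1.     0.002]] q [ 0.46  0.15 -0.39  1.04  0.    0.61]
```

View pics/g.png

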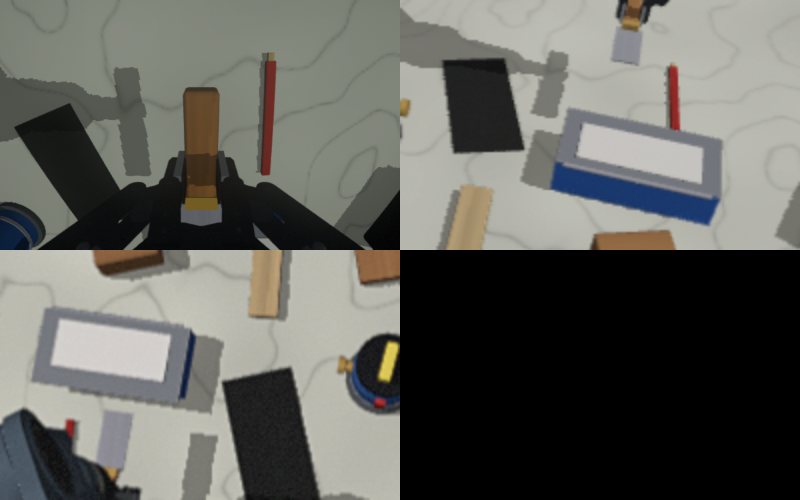

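```bash
python3 - <<'E'
from h import *
np.set_printoptions(suppress=True,precision=1)
def proj(c):
    d=cal(c);return np.c_[cv2.Rodrigues(d['rvec'])[0],d['tvec'].reshape(3)],d
uv={'top':[(212.5,231),(226,232)],'scene':[(406.5,180.5),(419,182)]}
n={}
for c in uv:
    M,d=proj(c);n[c]=(M,cv2.undistortPoints(np.array(uv[c],float).reshape(-1,1,2),d['K'],d['dist_coeffs']).reshape(-1,2))
# scene left-> world +? pair both orders
for o in (slice(None),slice(None,None,-1)):
    X=cv2.triangulatePoints(n['top'][0],n['scene'][0],n['top'][1].T,n['scene'][1][o].T);print((X[:3]/X[3]).T)
print(px2w('top',[(219.2,231.5)],[120,140,160]) if 0 else [px2w('top',[(219.2,231.5)],z) for z in (130,142,160)])
E
```

```text
[[501.3 177.6 143.3]
 [502.3 178.4 137.5]]
[[501.8 196.4 139. ]
 [498.8 160.  137.6]]
[array([[500.9, 177.7, 130. ]]), array([[499.7, 175.2, 142. ]]), array([[497.9, 171.5, 160. ]])]
```

```bash
python3 -m handwheel '{"grip":[255,255,255,255,255],"translation":[[0,0.046,0],[0,0.047,0],[0,0,-0.015],[0,0,-0.015],[0,0,0]],"angular":[[0,0,0],[0,0,0],[0,0,0],[0,0,0],[0,0,0]]}' 100
python3 -m handwheel '{"grip":[255,255,255,255],"translation":[[0,0,-0.006],[0,0,-0.005],[0,0,0],[0,0,0]],"angular":[[0,0,0],[0,0,0],[0,0,0],[0,0,0]]}' 100
python3 - <<'E'
from h import *
st();snap('scene',None);snap('top',None)
t=cv2.imread('raw_scene.png')[150:275,300:500];u=cv2.imread('raw_top.png')[150:275,160:360]
u=cv2.convertScaleAbs(u,alpha=1.5,beta=10)
cv2.imwrite('pics/i.png',np.hstack([cv2.resize(u,(400,250)),cv2.resize(t,(400,250))]))
E
```

```text
t: 15.58
ee_pos: [425.7, 190.0, 35.0]
tool_rot: [-0.537, 0.537, 0.461, -0.459]
ft_force: [-0.3, -0.2, -1.2]
width: 0.255
t: 16.08
ee_pos: [433.2, 187.8, 33.2]
tool_rot: [0.537, -0.537, -0.46, 0.46]
ft_force: [0.2, -0.1, -1.0]
width: 0.249
t 16.07 p [433.2 187.8  33.2] F [ 0.2 -0.1 -1. ] M [-0.   -0.02  0.03] w 0.249
axes x,y,z cols
 [[ 0.152 -0.    -0.988]
 [ 0.988  0.     0.152]
 [-0.    -1.     0.   ]] q [ 0.41  0.3  -0.46  0.81  0.    0.56]
```

View pics/i.png

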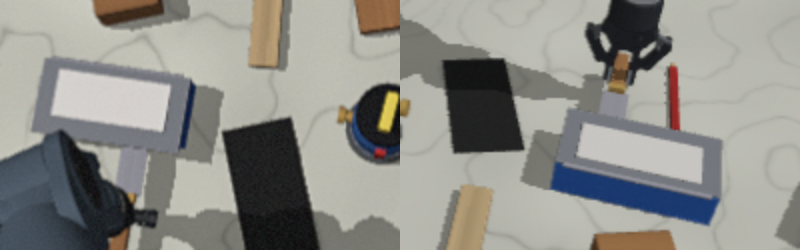

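```bash
python3 -m handwheel '{"grip":[255,255,255,255,255],"translation":[[0,-0.008,0],[0,-0.012,0],[0,-0.013,0],[0,-0.013,-0.001],[0,0,0]],"angular":[[0,0,0],[0,0,0],[0,0,0],[0,0,0],[0,0,0]]}' 100
python3 -m handwheel '{"grip":[255,255,255,255,255],"translation":[[0,-0.008,-0.006],[0,-0.007,-0.006],[0,-0.01,-0.01],[0,-0.01,-0.01],[0,0,0]],"angular":[[0,0,0],[0,0,0],[0,0,0],[0,0,0],[0,0,0]]}' 100
python3 -m handwheel '{"grip":[255,255,255,255,255],"translation":[[0,-0.0065,-0.011],[0,-0.0065,-0.011],[0,-0.004,-0.0125],[0,-0.003,-0.0125],[0,0,0]],"angular":[[0,0,0],[0,0,0],[0,0,0],[0,0,0],[0,0,0]]}' 100
python3 - <<'E'
from h import *
st();snap('scene',None);snap('top',None)
t=cv2.imread('raw_scene.png')[125:250,300:500];u=cv2.imread('raw_top.png')[150:275,160:360]
u=cv2.convertScaleAbs(u,alpha=1.5,beta=10)
cv2.imwrite('pics/j.png',np.hstack([cv2.resize(u,(400,250)),cv2.resize(t,(400,250))]))
E
```

```text
t: 16.8
ee_pos: [435.3, 188.0, 80.6]
tool_rot: [-0.537, 0.537, 0.461, -0.459]
ft_force: [-0.2, -0.0, -1.3]
width: 0.255
t: 17.42
ee_pos: [467.9, 182.9, 115.2]
tool_rot: [-0.537, 0.537, 0.461, -0.459]
ft_force: [-0.9, 0.4, -0.9]
width: 0.252
t: 18.05
ee_pos: [513.9, 175.5, 134.3]
tool_rot: [-0.537, 0.537, 0.46, -0.46]
ft_force: [-0.0, 0.3, -1.1]
width: 0.251
t 18.05 p [513.9 175.5 134.3] F [-0.   0.3 -1.1] M [ 0.02 -0.01 -0.05] w 0.251
axes x,y,z cols
 [[ 0.153  0.001 -0.988]
 [ 0.988  0.     0.153]
 [ 0.    -1.    -0.001]] q [ 0.33  0.31 -0.14  1.12 -0.    0.48]
```

View pics/j.png

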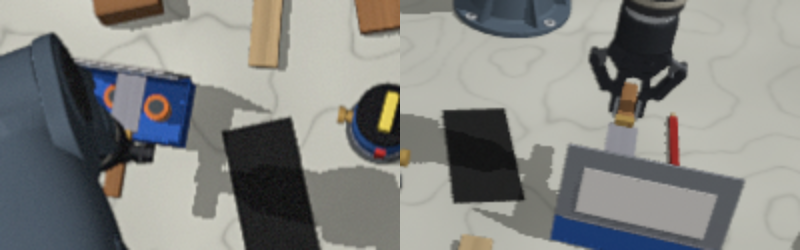

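Lid is up on the blade at about 75°, and the cartridges are visible in the box. I'll push it over and back the blade out.

```bash
python3 -m handwheel '{"grip":[255,255,255,255,255],"translation":[[0,0,-0.0125],[0,0,-0.0125],[0,0.002,-0.01],[0,0.003,-0.01],[0,0.002,-0.008]],"angular":[[0,0,0],[0,0,0],[0,0,0],[0,0,0],[0,0,0]]}' 100
python3 -m handwheel '{"grip":[255,255,255,255,255],"translation":[[0,0,0],[0,0,0],[0,0,0],[0,0,0.04],[0,-0.01,0.04]],"angular":[[0,0,0],[0,0,0],[0,0,0],[0,0,0],[0,0,0]]}' 100
python3 -m handwheel '{"grip":[255,255,255,255,255],"translation":[[0,-0.02,0.04],[0,0,0.03],[0,0,0],[0,0,0],[0,0,0]],"angular":[[0,0,0],[0,0,0],[0,0,0],[0,0,0],[0,0,0]]}' 100
python3 - <<'E'
from h import *
st();snap('scene',None);snap('top',None);snap('wrist',None)
t=cv2.imread('raw_scene.png')[125:250,300:500];u=cv2.imread('raw_top.png')[150:275,160:360]
u=cv2.convertScaleAbs(u,alpha=1.5,beta=10)
cv2.imwrite('pics/k.png',np.hstack([cv2.resize(u,(400,250)),cv2.resize(t,(400,250))]))
E
```

```text
t: 18.77
ee_pos: [565.5, 167.4, 126.8]
tool_rot: [0.537, -0.537, -0.46, 0.46]
ft_force: [0.8, -0.1, -1.6]
width: 0.259
t: 19.4
ee_pos: [484.3, 179.6, 136.7]
tool_rot: [0.537, -0.537, -0.46, 0.461]
ft_force: [0.2, 0.5, -0.5]
width: 0.254
t: 20.02
ee_pos: [417.4, 190.3, 157.1]
tool_rot: [-0.537, 0.537, 0.46, -0.46]
ft_force: [-0.8, -0.2, 0.8]
width: 0.254
t 20.02 p [417.4 190.3 157.1] F [-0.8 -0.2  0.8] M [ 0.03 -0.05 -0.07] w 0.254
axes x,y,z cols
 [[ 0.153  0.    -0.988]
 [ 0.988  0.     0.153]
 [ 0.    -1.    -0.   ]] q [ 0.43  0.16 -0.29  1.12  0.    0.58]
```

View pics/k.png

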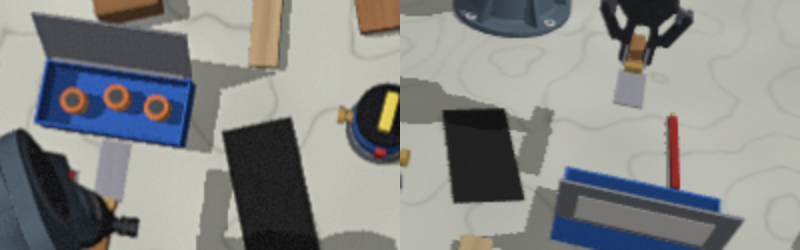

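```bash
python3 -m handwheel '{"grip":[255,255,255,255],"translation":[[0,0,0],[0,0,0],[0,0,0],[0,0,0]],"angular":[[0,-8,0],[0,-8,0],[0,-7.5,0],[0,0,0]]}' 100
python3 -m handwheel '{"grip":[255,255,255,255,255],"translation":[[-0.047,0,0.004],[-0.047,0,0.004],[-0.047,0,0.004],[-0.047,0,0.003],[-0.047,0,0.003]],"angular":[[0,0,0],[0,0,0],[0,0,0],[0,0,0],[0,0,0]]}' 100
python3 -m handwheel '{"grip":[255,255,255,255,255],"translation":[[0,0.05,0],[0,0.05,0],[0,0.04,0],[0,0.015,0],[0,0,0]],"angular":[[0,0,0],[0,0,0],[0,0,0],[0,0,0],[0,0,0]]}' 100
python3 - <<'E'
from h import *
np.set_printoptions(suppress=True,precision=1)
st();print(px2w('top',np.array([(73,101),(117,97),(156,108)])/2+[160,150],40))
im=cv2.imread('raw_top.png');h=cv2.cvtColor(im,cv2.COLOR_BGR2HSV)
m=((h[...,0]<16)&(h[...,1]>150)&(h[...,2]>70)).astype(np.uint8); m[:185]=0;m[215:]=0;m[:,:180]=0;m[:,250:]=0
n,l,s,c=cv2.connectedComponentsWithStats(m);
for i in range(1,n):
  if s[i,4]>15:
    r=s[i]; cc=(r[0]+r[2]/2-.5,r[1]+r[3]/2-.5);print(s[i],c[i],px2w('top',[cc],40))
E
```

```text
t: 20.68
ee_pos: [416.9, 190.3, 157.0]
tool_rot: [0.432, -0.432, -0.56, 0.56]
ft_force: [0.1, 0.3, -1.1]
width: 0.258
t: 21.3
ee_pos: [459.3, -43.1, 157.2]
tool_rot: [-0.433, 0.433, 0.559, -0.559]
ft_force: [1.2, -0.1, -0.7]
width: 0.251
t: 21.92
ee_pos: [458.1, -41.5, 1.1]
tool_rot: [0.433, -0.432, -0.559, 0.56]
ft_force: [-0.1, 0.2, -1.2]
width: 0.252
t 21.93 p [458.1 -41.5   1.1] F [-0.1  0.2 -1.2] M [-0. -0.  0.] w 0.252
axes x,y,z cols
 [[-0.3 -0.  -1. ]
 [ 1.   0.  -0.3]
 [ 0.  -1.   0. ]] q [-0.1  0.3 -0.5  0.7  0.  -0.3]
[[604.6 267.5  40. ]
 [609.7 200.6  40. ]
 [592.2 141.3  40. ]]
[213 193  12  12  65] [218.5 198.4] [[609.7 200.6  40. ]]
[191 194  12  12  65] [196.7 199.9] [[607.6 267.6  40. ]]
[232 198  12  12  66] [237.9 203.7] [[593.7 142.8  40. ]]
```

```bash
python3 -m handwheel '{"grip":[255,255,0,0,0],"translation":[[0,0.003,0],[0,0,0],[0,0,0],[0,0,0],[0,0,0]],"angular":[[0,0,0],[0,0,0],[0,0,0],[0,0,0],[0,0,0]]}' 100
python3 -m handwheel '{"grip":[0,0,0,0,0],"translation":[[0,-0.04,0],[0,-0.06,0],[0,-0.06,0],[0,-0.06,0],[0,0,0]],"angular":[[0,0,0],[0,0,0],[0,0,0],[0,0,0],[0,0,0]]}'
python3 -m handwheel '{"grip":[0,0,0,0,0],"translation":[[-0.044,0,-0.015],[-0.044,0,-0.015],[-0.044,0,-0.015],[-0.044,0,-0.015],[0,0,0]],"angular":[[0,0,0],[0,0,0],[0,0,0],[0,0,0],[0,0,0]]}'
python3 -m handwheel '{"grip":[0,0,0,0,0],"translation":[[0,0,0],[0,0,0],[0,0,0],[0,0,0],[0,0,0]],"angular":[[0,9,0],[0,9,0],[0,9.5,0],[0,0,0],[0,0,0]]}'
python3 - <<'E'
from h import *
st();snap('scene',None);snap('top',None);snap('wrist',None)
w=cv2.imread('raw_wrist.png');t=cv2.imread('raw_scene.png')[125:250,220:420];u=cv2.imread('raw_top.png')[160:285,250:450]
u=cv2.convertScaleAbs(u,alpha=1.5,beta=10)
cv2.imwrite('pics/l.png',np.hstack([cv2.resize(w,(480,300)),cv2.resize(t,(320,300)[:1]+(200,)) if 0 else np.vstack([cv2.resize(t,(320,200)),np.zeros((100,320,3),np.uint8)])]))
E
```

```text
t: 22.55
ee_pos: [459.2, -41.5, -0.6]
tool_rot: [-0.432, 0.432, 0.56, -0.56]
ft_force: [0.4, 0.1, 0.6]
width: 0.876
t: 23.18
ee_pos: [461.3, -41.7, 223.7]
tool_rot: [-0.429, 0.434, 0.562, -0.558]
ft_force: [0.6, 0.1, -1.0]
width: 0.998
t: 23.8
ee_pos: [562.6, -198.7, 217.2]
tool_rot: [0.433, -0.432, -0.559, 0.56]
ft_force: [1.0, 0.6, -0.2]
width: 1.0
t: 24.42
ee_pos: [561.5, -196.0, 219.0]
tool_rot: [0.552, -0.551, -0.442, 0.442]
ft_force: [-1.1, 1.3, -0.2]
width: 1.002
t 24.43 p [ 561.5 -196.   219. ] F [-1.1  1.3 -0.2] M [-0.    0.01 -0.01] w 1.002
axes x,y,z cols
 [[ 0.217 -0.    -0.976]
 [ 0.976  0.     0.217]
 [ 0.    -1.     0.001]] q [-0.34  0.36  0.15  1.36  0.   -0.12]
```

View pics/l.png

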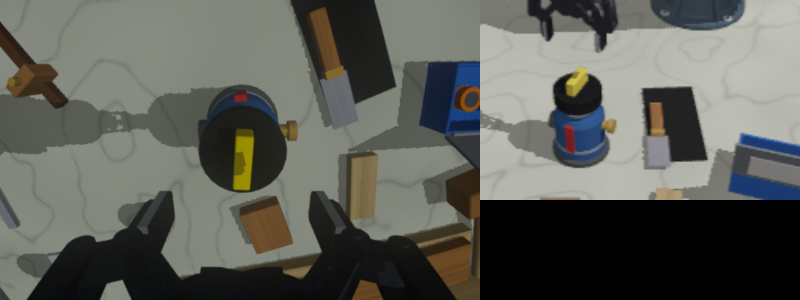

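```bash
python3 - <<'E'
from h import *
np.set_printoptions(suppress=True,precision=1)
im=cv2.imread('raw_wrist.png');h=cv2.cvtColor(im,cv2.COLOR_BGR2HSV)
m=((h[...,0]>22)&(h[...,0]<34)&(h[...,1]>150)&(h[...,2]>60)).astype(np.uint8);m[:,:290]=0;m[:,350:]=0
ys,xs=np.nonzero(m);print(xs.min(),xs.max(),ys.min(),ys.max())
p=px2w('wrist',np.array([(235,130),(253,130),(252,190),(234,190)])/.75,177);print(p,p.mean(0))
# mark top on casing and cap disc outline
print('mark', px2w('wrist',[(320,131)],104),px2w('wrist',[(320,122)],104))
c=px2w('wrist',np.array([(199,150),(287,150),(243,108),(243,192)])/.75,151);print(c)
b=px2w('top',np.array([(640,160),(759,155)])/3.8+170,151);print('top cap L/R',b)
E
```

```text
310 338 172 253
[[ 532.3 -195.5  177. ]
 [ 535.6 -180.9  177. ]
 [ 591.  -193.3  177. ]
 [ 587.4 -209.3  177. ]] [ 561.6 -194.7  177. ]
mark [[ 517.2 -188.2  104. ]] [[ 510.1 -186.6  104. ]]
[[ 551.1 -236.7  151. ]
 [ 570.  -152.7  151. ]
 [ 520.3 -185.8  151. ]
 [ 606.  -204.8  151. ]]
top cap L/R [[ 548.2 -154.8  151. ]
 [ 550.7 -240.9  151. ]]
```

```bash
python3 -m handwheel '{"grip":[0,0,0,0,0],"translation":[[0,0.03,0],[0,0.03,0],[0,0.015,0],[0,0,0],[0,0,0]],"angular":[[0,0,0],[0,0,0],[0,0,0],[0,0,0],[0,0,0]]}' 60
python3 -m handwheel '{"grip":[120,180,200,255,255],"translation":[[0,0,0],[0,0,0],[0,0,0],[0,0,0],[0,0,0]],"angular":[[0,0,0],[0,0,0],[0,0,0],[0,0,0],[0,0,0]]}' 60
python3 -m handwheel '{"grip":[255,255,255],"translation":[[0,0,0],[0,0,0],[0,0,0]],"angular":[[0,0,0],[0,0,0],[0,0,0]]}' 80
python3 -c "
from h import *
st()"
```

```text
t: 25.2
ee_pos: [562.4, -196.6, 145.3]
tool_rot: [-0.552, 0.553, 0.442, -0.441]
ft_force: [0.4, 0.4, 0.6]
width: 0.996
t: 25.82
ee_pos: [561.9, -196.3, 144.5]
tool_rot: [-0.552, 0.553, 0.441, -0.441]
ft_force: [0.2, 1.9, 3.2]
width: 0.176
t: 26.2
ee_pos: [561.9, -196.3, 144.3]
tool_rot: [0.552, -0.552, -0.441, 0.441]
ft_force: [0.6, 1.5, 4.6]
width: 0.168
t 26.2 p [ 561.9 -196.3  144.3] F [0.6 1.5 4.6] M [0.41 0.04 0.04] w 0.168
axes x,y,z cols
 [[ 0.221  0.    -0.975]
 [ 0.975  0.     0.221]
 [ 0.    -1.    -0.   ]] q [-0.34  0.39  0.01  1.19  0.   -0.11]
```

```bash
python3 -m handwheel '{"grip":[255,255,255,255,255],"translation":[[0,-0.001,0],[0,0,0],[0,0,0],[0,0,0],[0,0,0]],"angular":[[0,0,0],[0,-3,0],[0,-3,0],[0,-3,0],[0,-3,0]]}' 80
python3 -m handwheel '{"grip":[255,255,255,255,255],"translation":[[0,0,0],[0,0,0],[0,0,0],[0,0,0],[0,0,0]],"angular":[[0,-3,0],[0,-3,0],[0,0,0],[0,0,0],[0,0,0]]}' 80
python3 -c "
from h import *
st()"
python3 -m handwheel '{"grip":[255,255,255,255],"translation":[[0,0,0],[0,0,0],[0,0,0],[0,0,0]],"angular":[[0,-2,0],[0,-2,0],[0,0,0],[0,0,0]]}' 80
python3 -c "
from h import *
st();snap('top',None);snap('scene',None)"
```

```text
t: 26.82
ee_pos: [561.5, -196.7, 144.6]
tool_rot: [0.503, -0.503, -0.497, 0.497]
ft_force: [0.7, -0.9, -0.9]
width: 0.165
t: 27.45
ee_pos: [561.5, -196.6, 144.7]
tool_rot: [0.477, -0.477, -0.522, 0.522]
ft_force: [0.2, -2.8, -5.4]
width: 0.173
t 27.45 p [ 561.5 -196.6  144.7] F [ 0.2 -2.8 -5.4] M [-0.54 -0.14  0.16] w 0.173
axes x,y,z cols
 [[-0.09  -0.001 -0.996]
 [ 0.996 -0.    -0.09 ]
 [-0.    -1.     0.001]] q [-0.34  0.39  0.01  1.19 -0.   -0.43]
t: 27.95
ee_pos: [561.5, -196.3, 144.7]
tool_rot: [0.458, -0.458, -0.539, 0.539]
ft_force: [0.2, -1.7, -10.2]
width: 0.169
t 27.95 p [ 561.5 -196.3  144.7] F [  0.2  -1.7 -10.2] M [-0.34 -0.1   0.01] w 0.169
axes x,y,z cols
 [[-0.16  -0.001 -0.987]
 [ 0.987  0.    -0.16 ]
 [ 0.001 -1.     0.001]] q [-0.34  0.39  0.01  1.19  0.   -0.5 ]
```

```bash
python3 -m handwheel '{"grip":[255,255,255,255],"translation":[[0,0.001,0],[0,0,0],[0,0,0],[0,0,0]],"angular":[[0,-1.5,0],[0,0,0],[0,0,0],[0,0,0]]}' 80
python3 -c "
from h import *
st()"
python3 -m handwheel '{"grip":[255,255,255],"translation":[[0,0,0],[0,0,0],[0,0,0]],"angular":[[0,-1.5,0],[0,0,0],[0,0,0]]}' 80
python3 -c "
from h import *
st()
snap('wrist',None);w=cv2.imread('raw_wrist.png');cv2.imwrite('pics/m.png',cv2.resize(w,(480,300)))"
```

```text
t: 28.55
ee_pos: [561.6, -196.1, 144.7]
tool_rot: [-0.451, 0.451, 0.545, -0.544]
ft_force: [-4.5, 3.2, 1.1]
width: 0.167
t 28.55 p [ 561.6 -196.1  144.7] F [-4.5  3.2  1.1] M [ 0.7   0.93 -0.1 ] w 0.167
axes x,y,z cols
 [[-0.186  0.    -0.982]
 [ 0.982  0.001 -0.186]
 [ 0.001 -1.    -0.   ]] q [-0.34  0.39  0.01  1.19  0.   -0.52]
t: 28.92
ee_pos: [561.6, -196.0, 144.7]
tool_rot: [-0.444, 0.444, 0.551, -0.55]
ft_force: [-4.6, 4.0, 1.2]
width: 0.169
t 28.93 p [ 561.6 -196.   144.7] F [-4.6  4.   1.2] M [ 0.81  0.91 -0.68] w 0.169
axes x,y,z cols
 [[-0.211  0.    -0.977]
 [ 0.977  0.001 -0.211]
 [ 0.001 -1.    -0.   ]] q [-0.34  0.39  0.01  1.19  0.   -0.55]
```

View pics/m.png

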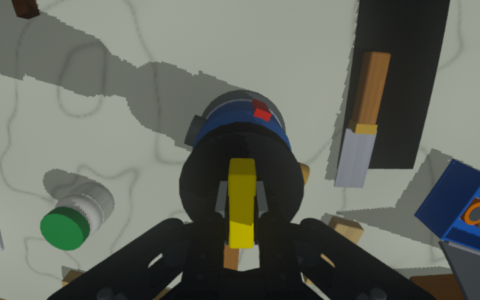

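```bash
python3 -m handwheel '{"grip":[255,255,255,255,255],"translation":[[0,0,0],[0,0.003,0],[0,0.002,0],[0,0,0],[0,0,0]],"angular":[[0,1.5,0],[0,0,0],[0,0,0],[0,0,0],[0,0,0]]}' 100
python3 -c "
from h import *
st()"
```

```text
t: 29.6
ee_pos: [562.6, -196.5, 140.7]
tool_rot: [-0.45, 0.452, 0.545, -0.544]
ft_force: [-3.4, 2.3, 7.6]
width: 0.163
t 29.6 p [ 562.6 -196.5  140.7] F [-3.4  2.3  7.6] M [0.6  0.8  0.02] w 0.163
axes x,y,z cols
 [[-0.186  0.003 -0.982]
 [ 0.982 -0.    -0.186]
 [-0.001 -1.    -0.002]] q [-0.34  0.39  0.    1.18  0.   -0.52]
```

```bash
python3 -m handwheel '{"grip":[255,255,255],"translation":[[0,0.0015,0],[0,0,0],[0,0,0]],"angular":[[0,0,0],[0,0,0],[0,0,0]]}' 100
python3 -c "
from h import *
st()"
python3 -m handwheel '{"grip":[255,255,255],"translation":[[0,0.001,0],[0,0,0],[0,0,0]],"angular":[[0,0,0],[0,0,0],[0,0,0]]}' 100
python3 -c "
from h import *
st()"
```

```text
t: 29.98
ee_pos: [562.7, -196.5, 139.4]
tool_rot: [-0.45, 0.452, 0.545, -0.544]
ft_force: [-4.5, 3.3, 9.2]
width: 0.164
t 29.98 p [ 562.7 -196.5  139.4] F [-4.5  3.3  9.2] M [ 0.63  0.91 -0.05] w 0.164
axes x,y,z cols
 [[-0.187  0.003 -0.982]
 [ 0.982 -0.001 -0.187]
 [-0.001 -1.    -0.003]] q [-0.34  0.39 -0.    1.17  0.   -0.52]
t: 30.35
ee_pos: [562.7, -196.5, 138.5]
tool_rot: [-0.45, 0.452, 0.545, -0.544]
ft_force: [-3.6, 3.5, 9.4]
width: 0.161
t 30.35 p [ 562.7 -196.5  138.5] F [-3.6  3.5  9.4] M [ 0.61  0.95 -0.04] w 0.161
axes x,y,z cols
 [[-0.186  0.003 -0.982]
 [ 0.982 -0.001 -0.186]
 [-0.001 -1.    -0.003]] q [-0.34  0.39 -0.    1.17  0.   -0.52]
```

```bash
python3 -m handwheel '{"grip":[255,255,255,255,255],"translation":[[0,0,0],[0,0,0],[0,0,0],[0,0,0],[0,0,0]],"angular":[[0,-3,0],[0,-4,0],[0,-4,0],[0,-4,0],[0,0,0]]}' 100
python3 -c "
from h import *
st()"
python3 -m handwheel '{"grip":[255,255,255,255,255],"translation":[[0,0,0],[0,0,0],[0,0,0],[0,0,0],[0,0,0]],"angular":[[0,-5,0],[0,-5,0],[0,-5,0],[0,-5,0],[0,-5,0]]}' 100
python3 -m handwheel '{"grip":[255,255,255,255,255],"translation":[[0,0,0],[0,0,0],[0,0,0],[0,0,0],[0,0,0]],"angular":[[0,-5,0],[0,-5,0],[0,-3,0],[0,0,0],[0,0,0]]}' 100
python3 -c "
from h import *
st()"
```

```text
t: 30.98
ee_pos: [564.0, -197.2, 139.1]
tool_rot: [-0.374, 0.378, 0.599, -0.599]
ft_force: [-0.1, 1.2, 8.8]
width: 0.165
t 30.98 p [ 564.  -197.2  139.1] F [-0.1  1.2  8.8] M [0.12 0.16 0.07] w 0.165
axes x,y,z cols
 [[-0.435  0.006 -0.9  ]
 [ 0.9   -0.002 -0.435]
 [-0.004 -1.    -0.004]] q [-0.34  0.39 -0.    1.17  0.   -0.79]
t: 31.6
ee_pos: [564.1, -197.2, 139.0]
tool_rot: [-0.234, 0.239, 0.666, -0.666]
ft_force: [0.6, 0.8, 9.2]
width: 0.163
t: 32.22
ee_pos: [564.1, -197.2, 139.1]
tool_rot: [0.158, -0.163, -0.688, 0.689]
ft_force: [0.3, 0.3, 9.6]
width: 0.165
t 32.23 p [ 564.1 -197.2  139.1] F [0.3 0.3 9.6] M [0.16 0.09 0.06] w 0.165
axes x,y,z cols
 [[-0.897  0.006 -0.442]
 [ 0.442 -0.002 -0.897]
 [-0.006 -1.    -0.001]] q [-0.34  0.39 -0.    1.17  0.   -1.45]
```

```bash
python3 -m handwheel '{"grip":[255,255,255,255,255],"translation":[[0,-0.006,0],[0,-0.006,0],[0,-0.006,0],[0,0,0],[0,0,0]],"angular":[[0,0,0],[0,0,0],[0,0,0],[0,0,0],[0,0,0]]}' 100
python3 -c "
from h import *
st()"
python3 -m handwheel '{"grip":[255,255,255,255,255],"translation":[[0,-0.02,0],[0,-0.02,0],[0,-0.02,0],[0,0,0],[0,0,0]],"angular":[[0,0,0],[0,0,0],[0,0,0],[0,0,0],[0,0,0]]}' 100
python3 - <<'E'
from h import *
np.set_printoptions(suppress=True,precision=0)
st();snap('scene',None);snap('wrist',None);print(px2w('top',np.array([(552,303),(563,321),(580,360),(433,205),(451,205)])*.8,[20,50,20,28,28]))
w=cv2.imread('raw_wrist.png');t=cv2.imread('raw_scene.png')[80:230,200:440]
cv2.imwrite('pics/n.png',np.hstack([cv2.resize(t,(400,250)),cv2.resize(w,(400,250))]))
E
```

```text
t: 32.85
ee_pos: [561.6, -196.4, 154.3]
tool_rot: [-0.161, 0.16, 0.689, -0.689]
ft_force: [0.6, -0.2, -1.4]
width: 0.166
t 32.85 p [ 561.6 -196.4  154.3] F [ 0.6 -0.2 -1.4] M [ 0.06 -0.02  0.  ] w 0.166
axes x,y,z cols
 [[-0.897 -0.001 -0.443]
 [ 0.443  0.    -0.897]
 [ 0.001 -1.     0.   ]] q [-0.34  0.39  0.03  1.21  0.   -1.45]
t: 33.48
ee_pos: [561.4, -196.3, 213.6]
tool_rot: [-0.161, 0.16, 0.689, -0.689]
ft_force: [-0.4, -0.1, -0.7]
width: 0.162
t 33.48 p [ 561. -196.  214.] F [-0. -0. -1.] M [-0.  0. -0.] w 0.162
axes x,y,z cols
 [[-1. -0. -0.]
 [ 0.  0. -1.]
 [ 0. -1.  0.]] q [-0.  0.  0.  1.  0. -1.]
[[ 470. -467.   20.]
 [ 426. -483.   50.]
 [ 334. -527.   20.]
 [ 713. -187.   28.]
 [ 712. -231.   28.]]
```

View pics/n.png

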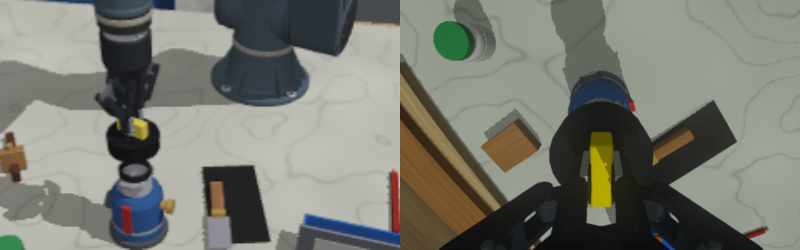

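```bash
python3 -m handwheel '{"grip":[255,255,255,255,255],"translation":[[0.03,0,0.03],[0.03,0,0.03],[0.03,0,0.03],[0.03,0,0.03],[0,0,0]],"angular":[[0,0,0],[0,0,0],[0,0,0],[0,0,0],[0,0,0]]}' 100
python3 -m handwheel '{"grip":[255,255,255,255,255],"translation":[[0,0.06,0],[0,0.06,0],[0,0.05,0],[0,0.015,0],[0,0,0]],"angular":[[0,0,0],[0,0,0],[0,0,0],[0,0,0],[0,0,0]]}' 100
python3 -m handwheel '{"grip":[255,255,255],"translation":[[0,0.003,0],[0,0,0],[0,0,0]],"angular":[[0,0,0],[0,0,0],[0,0,0]]}' 100
python3 -m handwheel '{"grip":[255,255,255],"translation":[[0,0.002,0],[0,0,0],[0,0,0]],"angular":[[0,0,0],[0,0,0],[0,0,0]]}' 100
python3 -m handwheel '{"grip":[255,255,255],"translation":[[0,0.002,0],[0,0,0],[0,0,0]],"angular":[[0,0,0],[0,0,0],[0,0,0]]}' 100
```

```text
t: 34.2
ee_pos: [398.5, -251.2, 214.4]
tool_rot: [-0.162, 0.161, 0.688, -0.688]
ft_force: [0.9, -0.2, -0.7]
width: 0.165
t: 34.83
ee_pos: [400.6, -250.1, 28.2]
tool_rot: [-0.162, 0.159, 0.689, -0.688]
ft_force: [0.4, 0.3, -1.1]
width: 0.166
t: 35.2
ee_pos: [401.6, -251.2, 27.4]
tool_rot: [0.16, -0.161, -0.688, 0.689]
ft_force: [0.6, 0.4, -1.3]
width: 0.162
t: 35.58
ee_pos: [401.1, -250.9, 24.7]
tool_rot: [-0.161, 0.161, 0.689, -0.689]
ft_force: [-0.4, -0.8, -0.7]
width: 0.168
t: 35.95
ee_pos: [401.1, -250.9, 22.6]
tool_rot: [-0.161, 0.161, 0.689, -0.689]
ft_force: [-0.5, 0.0, -0.3]
width: 0.162
```

```bash
python3 -m handwheel '{"grip":[255,255,255],"translation":[[0,0.001,0],[0,0,0],[0,0,0]],"angular":[[0,0,0],[0,0,0],[0,0,0]]}' 100
python3 -m handwheel '{"grip":[255,255,255],"translation":[[0,0.001,0],[0,0,0],[0,0,0]],"angular":[[0,0,0],[0,0,0],[0,0,0]]}' 100
python3 -m handwheel '{"grip":[255,255,255],"translation":[[0,0.001,0],[0,0,0],[0,0,0]],"angular":[[0,0,0],[0,0,0],[0,0,0]]}' 100
```

```text
t: 36.33
ee_pos: [401.1, -250.9, 22.6]
tool_rot: [0.16, -0.161, -0.689, 0.689]
ft_force: [-3.4, 1.8, 13.1]
width: 0.166
t: 36.7
ee_pos: [401.2, -251.0, 22.5]
tool_rot: [0.16, -0.161, -0.688, 0.689]
ft_force: [-6.9, 4.7, 28.5]
width: 0.162
t: 37.08
ee_pos: [401.2, -251.0, 22.5]
tool_rot: [0.16, -0.161, -0.688, 0.689]
ft_force: [-10.7, 6.7, 41.9]
width: 0.165
```

```bash
python3 -m handwheel '{"grip":[255,255,0,0,0],"translation":[[0,-0.003,0],[0,0,0],[0,0,0],[0,0,0],[0,0,0]],"angular":[[0,0,0],[0,0,0],[0,0,0],[0,0,0],[0,0,0]]}' 40
python3 -m handwheel '{"grip":[0,0,0,0,0],"translation":[[0,-0.02,0],[0,-0.06,0],[0,-0.06,0],[0,-0.06,0],[0,0,0]],"angular":[[0,0,0],[0,0,0],[0,0,0],[0,0,0],[0,0,0]]}'
python3 -m handwheel '{"grip":[0,0,0,0,0],"translation":[[0,0,-0.055],[0,0,-0.055],[0,0,-0.055],[0,0,-0.055],[0,0,-0.055]],"angular":[[0,0,0],[0,0,0],[0,0,0],[0,0,0],[0,0,0]]}'
python3 -m handwheel '{"grip":[0,0,0,0,0],"translation":[[0,0,-0.055],[0,0,-0.055],[0,0,-0.053],[0,0,0],[0,0,0]],"angular":[[0,10,0],[0,0,0],[0,0,0],[0,10,0],[0,10,0]]}'
python3 -m handwheel '{"grip":[0,0,0,0,0],"translation":[[0,0,0],[0,0,0],[0,0,0],[0,0,0],[0,0,0]],"angular":[[0,10,0],[0,10,0],[0,10,0],[0,10,0],[0,2.7,0]]}'
python3 - <<'E'
from h import *
np.set_printoptions(suppress=True,precision=1)
st();snap('wrist',None);snap('top',None)
w=cv2.imread('raw_wrist.png');u=cv2.imread('raw_top.png')[170:295,270:400]
u=cv2.convertScaleAbs(u,alpha=1.5,beta=10)
cv2.imwrite('pics/p.png',np.hstack([cv2.resize(w,(480,300)),cv2.resize(u,(312,300))]))
E
```

```text
t: 37.7
ee_pos: [401.0, -250.9, 22.5]
tool_rot: [-0.161, 0.161, 0.689, -0.689]
ft_force: [0.1, 0.6, 0.2]
width: 0.795
t: 38.33
ee_pos: [403.1, -252.2, 227.1]
tool_rot: [0.158, -0.163, -0.688, 0.689]
ft_force: [-0.2, 0.3, 0.0]
width: 1.003
t: 38.95
ee_pos: [523.0, -2.6, 221.8]
tool_rot: [0.161, -0.16, -0.689, 0.689]
ft_force: [0.0, 0.1, 0.0]
width: 0.999
t: 39.58
ee_pos: [610.8, 132.9, 220.8]
tool_rot: [0.335, -0.334, -0.622, 0.623]
ft_force: [-0.0, 0.5, 0.6]
width: 1.0
t: 40.2
ee_pos: [610.6, 132.0, 221.5]
tool_rot: [0.539, -0.538, -0.458, 0.459]
ft_force: [-0.5, 0.1, 0.6]
width: 1.002
t 40.2 p [610.6 132.  221.5] F [-0.5  0.1  0.6] M [0.  0.1 0.1] w 1.002
axes x,y,z cols
 [[ 0.2 -0.  -1. ]
 [ 1.  -0.   0.2]
 [-0.  -1.   0. ]] q [0.2 0.4 0.2 1.4 0.  0.4]
```

View pics/p.png

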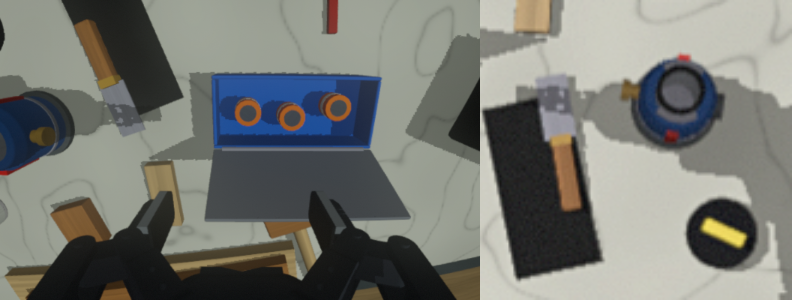

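```bash
python3 - <<'E'
from h import *
np.set_printoptions(suppress=True,precision=1)
im=cv2.imread('raw_wrist.png');h=cv2.cvtColor(im,cv2.COLOR_BGR2HSV)
m=((h[...,0]<16)&(h[...,1]>150)&(h[...,2]>70)).astype(np.uint8);o=np.zeros_like(m);o[110:180,300:480]=m[110:180,300:480]
n,l,s,c=cv2.connectedComponentsWithStats(o)
for i in range(1,n):
  if s[i,4]>40:
    ys,xs=np.nonzero(l==i);print(s[i])
    # top face: fit ellipse of the ring from hull upper part
print(px2w('wrist',np.array([(248,112),(291,118),(336,107)])/.75,40))
f=lambda a,z:px2w('top',np.array([(270+(x-480)/2.4,170+y/2.4) for x,y in a]),z)
g=f([(684,58),(671,137)],104);print('marks',g,g.mean(0),np.degrees(np.arctan2(*(g[0]-g[1])[[1,0]])))
print('bore',f([(682,89)],147),'ring L/R/T/B',f([(657,89),(706,89),(682,66),(682,114)],147))
print('cap',f([(722,233)],[34+21]))
print('scr handle',f([(562,140),(571,210)],23),'mat',f([(484,110),(560,92),(601,260),(518,277)],3).mean(0))
E
```

```text
[433 127  35  34 521]
[313 133  35  35 522]
[372 140  34  34 501]
[[595.3 143.4  40. ]
 [613.4 202.4  40. ]
 [607.5 267.2  40. ]]
marks [[ 605.8 -205.1  104. ]
 [ 511.5 -187.4  104. ]] [ 558.7 -196.2  104. ] -10.635077433777706
bore [[ 562.2 -198.7  147. ]] ring L/R/T/B [[ 562.6 -169.9  147. ]
 [ 561.8 -226.2  147. ]
 [ 589.  -199.3  147. ]
 [ 533.2 -197.9  147. ]]
cap [[ 399.6 -249.2   55. ]]
scr handle [[518.2 -56.1  23. ]
 [431.  -66.5  23. ]] mat [465.2 -27.9   3. ]
```

```bash
python3 -m handwheel '{"grip":[108,108,108,108,108],"translation":[[0.0083,0,0.0176],[0,0.05,0],[0,0.05,0],[0,0.05,0],[0,0,0]],"angular":[[0,0,0],[0,0,0],[0,0,0],[0,0,0],[0,0,0]]}' 30
python3 -c "
from h import *
st()"
python3 -m handwheel '{"grip":[108,108,108,108,108],"translation":[[0,0.03,0],[0,0.02,0],[0,0.0135,0],[0,0,0],[0,0,0]],"angular":[[0,0,0],[0,0,0],[0,0,0],[0,0,0],[0,0,0]]}' 30
python3 -m handwheel '{"grip":[120,135,150,170,170],"translation":[[0,0,0],[0,0,0],[0,0,0],[0,0,0],[0,0,0]],"angular":[[0,0,0],[0,0,0],[0,0,0],[0,0,0],[0,0,0]]}' 30
python3 -c "
from h import *
st()"
```

```text
t: 40.92
ee_pos: [591.8, 142.3, 69.0]
tool_rot: [0.539, -0.536, -0.457, 0.462]
ft_force: [-0.3, 0.1, 0.9]
width: 0.578
t 40.92 p [591.8 142.3  69. ] F [-0.3  0.1  0.9] M [0.03 0.05 0.02] w 0.578
axes x,y,z cols
 [[ 0.155 -0.008 -0.988]
 [ 0.988 -0.002  0.155]
 [-0.003 -1.     0.007]] q [ 0.24  0.47 -0.07  1.04  0.    0.39]
t: 41.55
ee_pos: [595.7, 143.3, 10.4]
tool_rot: [-0.537, 0.538, 0.46, -0.459]
ft_force: [-1.1, 0.2, -0.3]
width: 0.579
t: 42.18
ee_pos: [595.2, 143.1, 9.9]
tool_rot: [-0.537, 0.538, 0.46, -0.459]
ft_force: [-0.8, -0.5, 4.5]
width: 0.432
t 42.17 p [595.2 143.1   9.9] F [-0.8 -0.5  4.5] M [-0.15  0.27  0.03] w 0.432
axes x,y,z cols
 [[ 0.156  0.001 -0.988]
 [ 0.988  0.     0.156]
 [ 0.    -1.    -0.001]] q [ 0.24  0.52 -0.15  0.9   0.    0.39]
```

```bash
python3 -m handwheel '{"grip":[170,170,170,170,170],"translation":[[0,-0.03,0],[0,-0.055,0],[0,-0.055,0],[0,-0.05,0],[0,0,0]],"angular":[[0,0,0],[0,0,0],[0,0,0],[0,0,0],[0,0,0]]}' 30
python3 -m handwheel '{"grip":[170,170,170,170,170],"translation":[[-0.0488,0,-0.0028],[-0.0488,0,-0.0028],[-0.0488,0,-0.0028],[-0.0488,0,-0.0028],[-0.0488,0,-0.0028]],"angular":[[0,0,0],[0,0,0],[0,0,0],[0,0,0],[0,0,0]]}' 30
python3 -m handwheel '{"grip":[170,170,170,170,170],"translation":[[-0.0488,0,-0.0028],[-0.0488,0,-0.0028],[0,0,0],[0,0,0],[0,0,0]],"angular":[[0,0,0],[0,0,0],[0,0,0],[0,0,0],[0,0,0]]}' 30
python3 - <<'E'
from h import *
st();snap('wrist',None);snap('scene',None)
w=cv2.imread('raw_wrist.png');t=cv2.imread('raw_scene.png')[80:230,200:440]
cv2.imwrite('pics/q.png',np.hstack([cv2.resize(t,(400,250)),cv2.resize(w,(400,250))]))
E
```

```text
t: 42.8
ee_pos: [596.9, 143.5, 203.6]
tool_rot: [-0.536, 0.539, 0.462, -0.457]
ft_force: [1.2, -0.3, -0.5]
width: 0.431
t: 43.42
ee_pos: [569.9, -101.6, 198.0]
tool_rot: [0.538, -0.537, -0.459, 0.46]
ft_force: [0.0, -0.9, -0.3]
width: 0.431
t: 44.05
ee_pos: [561.0, -196.4, 198.8]
tool_rot: [0.538, -0.537, -0.46, 0.46]
ft_force: [-0.0, -0.6, -1.2]
width: 0.435
t 44.05 p [ 561.  -196.4  198.8] F [-0.  -0.6 -1.2] M [ 0.05 -0.03  0.03] w 0.435
axes x,y,z cols
 [[ 0.155 -0.001 -0.988]
 [ 0.988  0.001  0.155]
 [ 0.    -1.     0.001]] q [-0.34  0.37  0.11  1.32  0.   -0.18]
```

View pics/q.png

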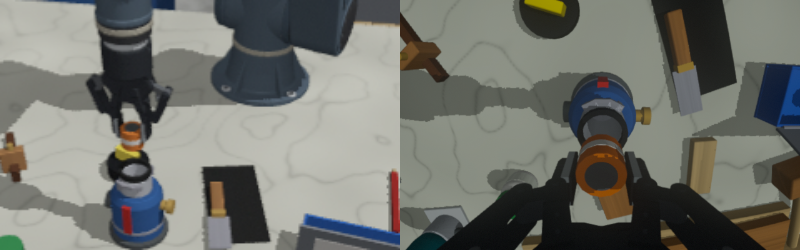

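```bash
python3 - <<'E'
from h import *
np.set_printoptions(suppress=True,precision=1)
im=cv2.imread('raw_wrist.png');h=cv2.cvtColor(im,cv2.COLOR_BGR2HSV)
m=((h[...,0]<16)&(h[...,1]>150)&(h[...,2]>60)).astype(np.uint8);o=np.zeros_like(m);o[200:330,260:390]=m[200:330,260:390]
n,l,s,c=cv2.connectedComponentsWithStats(o)
for i in range(1,n):
  if s[i,4]>60: print(s[i],c[i])
i=1+np.argmax(s[1:,4]); ys,xs=np.nonzero(l==i)
# inner dark disc on top face: hole inside blob
hole=cv2.morphologyEx((l==i).astype(np.uint8),cv2.MORPH_CLOSE,np.ones((3,3)))
cn,hi=cv2.findContours(hole,cv2.RETR_CCOMP,cv2.CHAIN_APPROX_NONE)
for k,q in enumerate(cn):
  if len(q)>20: e=cv2.fitEllipse(q);print(hi[0][k][3],e,px2w('wrist',[e[0]],[229])[0])
s_,p,r=tool();print(p)
E
python3 -m handwheel '{"grip":[170,170,170,170,170],"translation":[[0,0.03,0],[0,0.012,0],[0,0,0],[0,0.004,0],[0,0,0]],"angular":[[0,0,0],[0,0,0],[0,0,0],[0,0,0],[0,0,0]]}' 30
```

```text
[291 215  63  22 398] [322.7 222.6]
[ 281  233   82   85 3331] [321.7 268.4]
-1 ((321.9009704589844, 274.13397216796875), (81.19129943847656, 82.94889831542969), 154.08067321777344) [ 558.3 -196.5  229. ]
0 ((337.1711120605469, 306.9341735839844), (7.216324329376221, 13.3867769241333), 68.65264892578125) [ 576.9 -192.3  229. ]
0 ((321.6586608886719, 281.69927978515625), (46.948707580566406, 54.747920989990234), 89.85051727294922) [ 562.2 -197.3  229. ]
[ 561.2 -196.4  199.1]
t: 44.78
ee_pos: [561.3, -197.5, 153.6]
tool_rot: [-0.537, 0.538, 0.46, -0.459]
ft_force: [0.3, 1.1, -0.4]
width: 0.434
```

```bash
python3 -m handwheel '{"grip":[170,170,170],"translation":[[0,0.003,0],[0,0.003,0],[0,0,0]],"angular":[[0,0,0],[0,0,0],[0,0,0]]}' 30
python3 -m handwheel '{"grip":[170,170,170,170,170],"translation":[[0,0.003,0],[0,0.003,0],[0,0,0],[0,0.003,0],[0,0,0]],"angular":[[0,0,0],[0,0,0],[0,0,0],[0,0,0],[0,0,0]]}' 30
```

```text
t: 45.15
ee_pos: [560.8, -197.4, 146.9]
tool_rot: [0.538, -0.537, -0.459, 0.459]
ft_force: [0.4, 1.2, -0.6]
width: 0.431
t: 45.78
ee_pos: [560.9, -197.4, 137.9]
tool_rot: [0.538, -0.537, -0.459, 0.459]
ft_force: [0.6, 0.8, 0.5]
width: 0.43
```

```bash
python3 -m handwheel '{"grip":[130,108,108,108,108],"translation":[[0,0,0],[0,0,0],[0,0,0],[0,-0.03,0],[0,-0.032,0]],"angular":[[0,0,0],[0,0,0],[0,0,0],[0,0,0],[0,0,0]]}' 30
python3 -m handwheel '{"grip":[108,108,108,108,108],"translation":[[0.0502,0,0.0015],[0.0502,0,0.0015],[0.0502,0,0.0015],[0.0502,0,0.0015],[0.0502,0,0.0015]],"angular":[[0,0,0],[0,0,0],[0,0,0],[0,0,0],[0,0,0]]}'
python3 -m handwheel '{"grip":[108,108,108,108,108],"translation":[[0.0502,0,0.0015],[0.0502,0,0.0015],[0.0502,0,0.0015],[0,0,0],[0,0,0]],"angular":[[0,0,0],[0,0,0],[0,0,0],[0,0,0],[0,0,0]]}'
python3 - <<'E'
from h import *
np.set_printoptions(suppress=True,precision=1)
st();snap('top',None);snap('wrist',None)
im=cv2.imread('raw_wrist.png');h=cv2.cvtColor(im,cv2.COLOR_BGR2HSV)
m=((h[...,0]<16)&(h[...,1]>150)&(h[...,2]>70)).astype(np.uint8)
n,l,s,c=cv2.connectedComponentsWithStats(m)
for i in range(1,n):
  if s[i,4]>150:
    ce=s[i,:2]+s[i,2:4]/2-.5;print(s[i],px2w('wrist',[ce],40)[0])
im=cv2.imread('raw_top.png');h=cv2.cvtColor(im,cv2.COLOR_BGR2HSV);m=((h[...,0]<16)&(h[...,1]>140)&(h[...,2]>50)).astype(np.uint8)
print('orange in bore',m[195:220,342:367].sum()); print(im[205:210,350:358].mean((0,1)))
E
```

```text
t: 46.4
ee_pos: [560.7, -197.4, 200.6]
tool_rot: [0.538, -0.537, -0.459, 0.46]
ft_force: [0.9, 0.4, 0.6]
width: 0.579
t: 47.02
ee_pos: [592.9, 53.2, 200.4]
tool_rot: [-0.537, 0.538, 0.459, -0.459]
ft_force: [1.1, -0.5, -0.3]
width: 0.574
t: 47.65
ee_pos: [611.6, 201.0, 200.0]
tool_rot: [-0.537, 0.537, 0.459, -0.46]
ft_force: [0.1, -0.8, 0.5]
width: 0.579
t 47.65 p [611.6 201.  200. ] F [ 0.1 -0.8  0.5] M [-0. -0. -0.] w 0.579
axes x,y,z cols
 [[ 0.2 -0.  -1. ]
 [ 1.  -0.   0.2]
 [-0.  -1.   0. ]] q [ 0.3  0.5  0.2  1.4 -0.   0.5]
[377   0  13  50 570] [487.8 274.6  40. ]
[373 138  36  37 590] [608.2 269.7  40. ]
[308 153  36  35 556] [612.3 203.6  40. ]
orange in bore 42
[31.1 41.2 61.6]
```

```bash
python3 -m handwheel '{"grip":[108,108,108,108,108],"translation":[[0.0015,0,0],[0,0.05,0],[0,0.05,0],[0,0.04,0],[0,0.03,0]],"angular":[[0,0,0],[0,0,0],[0,0,0],[0,0,0],[0,0,0]]}' 30
python3 -m handwheel '{"grip":[108,108,108,108,108],"translation":[[0,0.02,0],[0,0,0],[0,0,0],[0,0,0],[0,0,0]],"angular":[[0,0,0],[0,0,0],[0,0,0],[0,0,0],[0,0,0]]}' 30
python3 -m handwheel '{"grip":[120,135,150,170,170],"translation":[[0,0,0],[0,0,0],[0,0,0],[0,0,0],[0,0,0]],"angular":[[0,0,0],[0,0,0],[0,0,0],[0,0,0],[0,0,0]]}' 30
python3 -m handwheel '{"grip":[170,170,170,170,170],"translation":[[0,-0.03,0],[0,-0.055,0],[0,-0.055,0],[0,-0.05,0],[0,0,0]],"angular":[[0,0,0],[0,0,0],[0,0,0],[0,0,0],[0,0,0]]}' 30
python3 -c "
from h import *
st();print(plan([561.2,-197.2,200]))"
```

```text
t: 48.38
ee_pos: [611.4, 201.5, 28.6]
tool_rot: [0.538, -0.538, -0.459, 0.459]
ft_force: [1.5, 0.6, 0.7]
width: 0.578
t: 49.0
ee_pos: [612.5, 202.7, 11.1]
tool_rot: [-0.537, 0.538, 0.46, -0.459]
ft_force: [0.0, 0.3, 1.0]
width: 0.578
t: 49.62
ee_pos: [612.1, 202.7, 10.6]
tool_rot: [-0.538, 0.538, 0.46, -0.459]
ft_force: [-1.7, 0.5, 5.2]
width: 0.435
t: 50.25
ee_pos: [613.9, 203.2, 204.4]
tool_rot: [-0.537, 0.538, 0.462, -0.457]
ft_force: [1.0, -0.2, -0.8]
width: 0.431
t 50.25 p [613.9 203.2 204.4] F [ 1.  -0.2 -0.8] M [ 0.01  0.02 -0.06] w 0.431
axes x,y,z cols
 [[ 0.156  0.007 -0.988]
 [ 0.988  0.002  0.156]
 [ 0.003 -1.    -0.006]] q [0.32 0.45 0.26 1.37 0.   0.48]
(array([-0.4037,  0.0032, -0.0104]), array([0., 0., 0.]))
```

```bash
python3 -m handwheel '{"grip":[170,170,170,170,170],"translation":[[-0.0504,0,-0.0015],[-0.0504,0,-0.0015],[-0.0504,0,-0.0015],[-0.0504,0,-0.0015],[-0.0504,0,-0.0015]],"angular":[[0,0,0],[0,0,0],[0,0,0],[0,0,0],[0,0,0]]}'
python3 -m handwheel '{"grip":[170,170,170,170,170],"translation":[[-0.0504,0,-0.0015],[-0.0504,0,-0.0015],[-0.0504,0,-0.0015],[0,0,0],[0,0,0]],"angular":[[0,0,0],[0,0,0],[0,0,0],[0,0,0],[0,0,0]]}'
cat > held.py <<'E'
from h import *
np.set_printoptions(suppress=True,precision=1)
st();c=snap('wrist',None);s_,p,r=tool()
im=cv2.imread('raw_wrist.png');h=cv2.cvtColor(im,cv2.COLOR_BGR2HSV)
m=((h[...,0]<16)&(h[...,1]>150)&(h[...,2]>60)).astype(np.uint8);o=np.zeros_like(m);o[200:330,260:390]=m[200:330,260:390]
hole=cv2.morphologyEx(o,cv2.MORPH_CLOSE,np.ones((3,3)))
cn,hi=cv2.findContours(hole,cv2.RETR_CCOMP,cv2.CHAIN_APPROX_NONE)
for k,q in enumerate(cn):
  if len(q)>60: e=cv2.fitEllipse(q);print(hi[0][k][3],np.round(e[0]),np.round(e[1]),px2w('wrist',[e[0]],[p[2]+30])[0])
print('to bore',plan([561.2,-197.2,p[2]])[0])
E
python3 held.py
```

```text
t: 50.88
ee_pos: [579.2, -49.0, 198.7]
tool_rot: [0.538, -0.537, -0.459, 0.46]
ft_force: [0.2, -1.3, -0.3]
width: 0.429
t: 51.5
ee_pos: [560.5, -197.4, 199.0]
tool_rot: [0.538, -0.537, -0.459, 0.459]
ft_force: [-0.3, 0.1, 0.5]
width: 0.431
t 51.5 p [ 560.5 -197.4  199. ] F [-0.3  0.1  0.5] M [ 0.   0.1 -0. ] w 0.431
axes x,y,z cols
 [[ 0.2 -0.  -1. ]
 [ 1.   0.   0.2]
 [ 0.  -1.   0. ]] q [-0.3  0.4  0.1  1.3  0.  -0.2]
-1 [323. 274.] [80. 87.] [ 557.6 -197.1  229.3]
20 [322. 280.] [47. 55.] [ 560.9 -198.2  229.3]
-1 [314. 418.] [160. 403.] [ 649.6 -216.7  229.3]
to bore [-0. -0. -0.]
```

Aligned the same way as the first one. I'll lower and release it, then fetch the third cartridge.

```bash
python3 -m handwheel '{"grip":[170,170,170,170,170],"translation":[[0,0.03,-0.0005],[0,0.016,0],[0,0.003,0],[0,0.003,0],[0,0,0]],"angular":[[0,0,0],[0,0,0],[0,0,0],[0,0,0],[0,0,0]]}' 30
python3 -m handwheel '{"grip":[170,170,170,170],"translation":[[0,0.003,0],[0,0.003,0],[0,0.003,0],[0,0,0]],"angular":[[0,0,0],[0,0,0],[0,0,0],[0,0,0]]}' 30
python3 -m handwheel '{"grip":[130,108,108,108,108],"translation":[[0,0,0],[0,0,0],[0,0,0],[0,-0.03,0],[0,-0.032,0]],"angular":[[0,0,0],[0,0,0],[0,0,0],[0,0,0],[0,0,0]]}' 30
python3 -m handwheel '{"grip":[108,108],"translation":[[0,0,0],[0,0,0]],"angular":[[0,0,0],[0,0,0]]}' 30
python3 -c "
from h import *
st();print(plan([607.5,268.5,200]))"
```

```text
t: 52.18
ee_pos: [561.8, -197.3, 148.7]
tool_rot: [-0.537, 0.538, 0.46, -0.459]
ft_force: [-0.0, 0.6, -0.9]
width: 0.431
t: 52.68
ee_pos: [561.4, -197.6, 138.9]
tool_rot: [0.538, -0.537, -0.459, 0.459]
ft_force: [1.1, -0.7, -1.2]
width: 0.432
t: 53.3
ee_pos: [561.2, -197.5, 201.6]
tool_rot: [0.538, -0.537, -0.459, 0.46]
ft_force: [-0.4, -0.5, -0.1]
width: 0.579
t: 53.55
ee_pos: [561.3, -197.6, 200.8]
tool_rot: [0.538, -0.537, -0.459, 0.459]
ft_force: [-0.2, -0.3, 0.8]
width: 0.575
t 53.55 p [ 561.3 -197.6  200.8] F [-0.2 -0.3  0.8] M [ 0.02  0.04 -0.  ] w 0.575
axes x,y,z cols
 [[ 0.156 -0.    -0.988]
 [ 0.988  0.     0.156]
 [ 0.    -1.     0.   ]] q [-0.34  0.37  0.12  1.32  0.   -0.18]
(array([0.4676, 0.0008, 0.027 ]), array([0., 0., 0.]))
```

```bash
python3 -m handwheel '{"grip":[108,108,108,108,108],"translation":[[0.052,0,0.003],[0.052,0,0.003],[0.052,0,0.003],[0.052,0,0.003],[0.052,0,0.003]],"angular":[[0,0,0],[0,0,0],[0,0,0],[0,0,0],[0,0,0]]}' 30
python3 -m handwheel '{"grip":[108,108,108,108,108],"translation":[[0.052,0,0.003],[0.052,0,0.003],[0.052,0,0.003],[0.052,0,0.003],[0,0,0]],"angular":[[0,0,0],[0,0,0],[0,0,0],[0,0,0],[0,0,0]]}' 30
python3 -m handwheel '{"grip":[108,108],"translation":[[0,0,0],[0,0,0]],"angular":[[0,0,0],[0,0,0]]}' 30
python3 - <<'E'
from h import *
np.set_printoptions(suppress=True,precision=1)
st();snap('top',None);snap('wrist',None)
im=cv2.imread('raw_wrist.png');h=cv2.cvtColor(im,cv2.COLOR_BGR2HSV)
m=((h[...,0]<16)&(h[...,1]>150)&(h[...,2]>70)).astype(np.uint8)
n,l,s,c=cv2.connectedComponentsWithStats(m)
for i in range(1,n):
  if s[i,4]>150:
    ce=s[i,:2]+s[i,2:4]/2-.5;q=px2w('wrist',[ce],40)[0];print(s[i],q,plan([q[0],q[1],10])[0])
im=cv2.imread('raw_top.png');h=cv2.cvtColor(im,cv2.COLOR_BGR2HSV);m=((h[...,0]<16)&(h[...,1]>140)&(h[...,2]>50)).astype(np.uint8)
print('orange in bore',m[195:220,342:367].sum())
E
```

```text
t: 54.18
ee_pos: [586.6, 63.1, 200.0]
tool_rot: [0.538, -0.537, -0.459, 0.46]
ft_force: [1.3, 0.4, 0.3]
width: 0.577
t: 54.8
ee_pos: [607.0, 272.2, 199.0]
tool_rot: [0.537, -0.536, -0.46, 0.461]
ft_force: [0.1, -1.4, -0.4]
width: 0.575
t: 55.05
ee_pos: [607.7, 267.5, 201.0]
tool_rot: [0.538, -0.538, -0.459, 0.459]
ft_force: [-0.1, 0.1, -0.2]
width: 0.579
t 55.05 p [607.7 267.5 201. ] F [-0.1  0.1 -0.2] M [ 0. -0. -0.] w 0.579
axes x,y,z cols
 [[ 0.2 -0.  -1. ]
 [ 1.  -0.   0.2]
 [-0.  -1.   0. ]] q [ 0.4  0.5  0.3  1.4 -0.   0.6]
[308   0  16  65 759] [481.  281.5  40. ] [-0.   0.2  0.1]
[308 152  36  36 568] [608.2 270.8  40. ] [0.  0.2 0. ]
orange in bore 62
```

```bash
python3 -m handwheel '{"grip":[108,108,108,108,108],"translation":[[0.002,0,0],[0,0.05,0],[0,0.05,0],[0,0.04,0],[0,0.03,0]],"angular":[[0,0,0],[0,0,0],[0,0,0],[0,0,0],[0,0,0]]}' 30
python3 -m handwheel '{"grip":[108,108,108,108,108],"translation":[[0,0.021,0],[0,0,0],[0,0,0],[0,0,0],[0,0,0]],"angular":[[0,0,0],[0,0,0],[0,0,0],[0,0,0],[0,0,0]]}' 30
python3 -m handwheel '{"grip":[120,135,150,170,170],"translation":[[0,0,0],[0,0,0],[0,0,0],[0,0,0],[0,0,0]],"angular":[[0,0,0],[0,0,0],[0,0,0],[0,0,0],[0,0,0]]}' 30
python3 -m handwheel '{"grip":[170,170,170,170,170],"translation":[[0,-0.03,0],[0,-0.055,0],[0,-0.055,0],[0,-0.05,0],[0,0,0]],"angular":[[0,0,0],[0,0,0],[0,0,0],[0,0,0],[0,0,0]]}' 30
python3 -m handwheel '{"grip":[170,170],"translation":[[0,0,0],[0,0,0]],"angular":[[0,0,0],[0,0,0]]}' 30
python3 -c "
from h import *
st();print(plan([561.3,-197.4,200]))"
```

```text
t: 55.78
ee_pos: [607.5, 270.2, 29.5]
tool_rot: [0.538, -0.538, -0.459, 0.46]
ft_force: [-0.5, 1.2, -0.4]
width: 0.576
t: 56.4
ee_pos: [608.6, 271.0, 11.2]
tool_rot: [-0.537, 0.538, 0.46, -0.459]
ft_force: [-0.5, -0.2, 0.6]
width: 0.577
t: 57.02
ee_pos: [608.2, 270.9, 10.5]
tool_rot: [-0.538, 0.538, 0.46, -0.459]
ft_force: [-0.6, -0.2, 6.0]
width: 0.426
t: 57.65
ee_pos: [609.9, 271.6, 204.5]
tool_rot: [-0.537, 0.538, 0.462, -0.457]
ft_force: [0.1, 0.2, -1.0]
width: 0.435
t: 57.9
ee_pos: [607.4, 270.5, 198.3]
tool_rot: [0.538, -0.537, -0.458, 0.46]
ft_force: [0.4, 0.7, -0.4]
width: 0.431
t 57.9 p [607.4 270.5 198.3] F [ 0.4  0.7 -0.4] M [0.03 0.04 0.01] w 0.431
axes x,y,z cols
 [[ 0.156 -0.003 -0.988]
 [ 0.988 -0.001  0.156]
 [-0.002 -1.     0.003]] q [0.42 0.49 0.32 1.4  0.   0.58]
(array([-0.4693, -0.001 , -0.0274]), array([0., 0., 0.]))
```

```bash
python3 -m handwheel '{"grip":[170,170,170,170,170],"translation":[[-0.0522,0,-0.003],[-0.0522,0,-0.003],[-0.0522,0,-0.003],[-0.0522,0,-0.003],[-0.0522,0,-0.003]],"angular":[[0,0,0],[0,0,0],[0,0,0],[0,0,0],[0,0,0]]}' 30
python3 -m handwheel '{"grip":[170,170,170,170,170],"translation":[[-0.0522,0,-0.003],[-0.0522,0,-0.003],[-0.0522,0,-0.003],[-0.0522,0,-0.003],[0,0,0]],"angular":[[0,0,0],[0,0,0],[0,0,0],[0,0,0],[0,0,0]]}' 30
python3 -m handwheel '{"grip":[170,170],"translation":[[0,0,0],[0,0,0]],"angular":[[0,0,0],[0,0,0]]}' 30
python3 held.py
```

```text
t: 58.52
ee_pos: [581.3, 9.1, 198.9]
tool_rot: [0.538, -0.537, -0.459, 0.46]
ft_force: [1.6, 0.3, -0.5]
width: 0.432
t: 59.15
ee_pos: [560.3, -200.6, 198.5]
tool_rot: [0.539, -0.538, -0.458, 0.459]
ft_force: [0.6, 0.2, -0.8]
width: 0.433
t: 59.4
ee_pos: [561.5, -196.3, 199.8]
tool_rot: [0.538, -0.537, -0.46, 0.46]
ft_force: [-0.5, 0.6, -0.6]
width: 0.429
t 59.4 p [ 561.5 -196.3  199.8] F [-0.5  0.6 -0.6] M [0. 0. 0.] w 0.429
axes x,y,z cols
 [[ 0.2 -0.  -1. ]
 [ 1.   0.   0.2]
 [ 0.  -1.   0. ]] q [-0.3  0.4  0.1  1.3  0.  -0.2]
-1 [323. 274.] [80. 87.] [ 558.7 -196.   229.9]
18 [322. 280.] [47. 55.] [ 562.  -197.1  229.9]
-1 [317. 408.] [159. 383.] [ 643.3 -212.4  229.9]
-1 [324. 203.] [ 8. 31.] [ 525.8 -190.6  229.9]
to bore [-0. -0.  0.]
```

```bash
python3 -m handwheel '{"grip":[170,170,170,170,170],"translation":[[-0.001,0.03,0],[0,0.016,0],[0,0.003,0],[0,0.003,0],[0,0,0]],"angular":[[0,0,0],[0,0,0],[0,0,0],[0,0,0],[0,0,0]]}' 30
python3 -m handwheel '{"grip":[170,170,170,170],"translation":[[0,0.003,0],[0,0.003,0],[0,0.003,0],[0,0,0]],"angular":[[0,0,0],[0,0,0],[0,0,0],[0,0,0]]}' 30
python3 -m handwheel '{"grip":[130,108,108,108,0],"translation":[[0,0,0],[0,0,0],[0,0,0],[0,-0.04,0],[0,-0.042,0]],"angular":[[0,0,0],[0,0,0],[0,0,0],[0,0,0],[0,0,0]]}' 30
python3 -m handwheel '{"grip":[0,0],"translation":[[0,0,0],[0,0,0]],"angular":[[0,0,0],[0,0,0]]}' 30
python3 -c "
from h import *
st();print(plan([401.1,-250.9,200]))"
```

```text
t: 60.08
ee_pos: [561.7, -198.3, 148.7]
tool_rot: [-0.537, 0.538, 0.46, -0.459]
ft_force: [-0.6, 0.6, -1.1]
width: 0.435
t: 60.58
ee_pos: [561.7, -198.1, 139.0]
tool_rot: [0.538, -0.537, -0.46, 0.459]
ft_force: [2.4, 1.7, -2.4]
width: 0.428
t: 61.2
ee_pos: [560.9, -198.4, 221.8]
tool_rot: [0.538, -0.537, -0.459, 0.46]
ft_force: [1.3, 0.2, 0.9]
width: 0.766
t: 61.45
ee_pos: [561.1, -198.5, 220.7]
tool_rot: [0.538, -0.537, -0.459, 0.459]
ft_force: [-0.5, 0.8, -0.9]
width: 1.003
t 61.45 p [ 561.1 -198.5  220.7] F [-0.5  0.8 -0.9] M [-0.    0.01 -0.03] w 1.003
axes x,y,z cols
 [[ 0.156 -0.    -0.988]
 [ 0.988  0.     0.156]
 [ 0.    -1.     0.   ]] q [-0.34  0.36  0.16  1.37 -0.   -0.18]
(array([-0.0768,  0.0208,  0.1499]), array([0., 0., 0.]))
```

```bash
python3 -m handwheel '{"grip":[0,0,0,0,0],"translation":[[-0.0256,0,0.05],[-0.0256,0,0.05],[-0.0256,0,0.05],[0,0,0],[0,0,0]],"angular":[[0,0,0],[0,0,0],[0,0,0],[0,-10,0],[0,-10,0]]}' 60
python3 -m handwheel '{"grip":[0,0,0,0,0],"translation":[[0,0,0],[0,0,0],[0,0,0],[0,0,0],[0,0,0]],"angular":[[0,-10,0],[0,-10,0],[0,-10,0],[0,-10,0],[0,-10,0]]}' 60
python3 -m handwheel '{"grip":[0,0,0],"translation":[[0,0,0],[0,0,0],[0,0,0]],"angular":[[0,-2.7,0],[0,0,0],[0,0,0]]}' 60
python3 - <<'E'
from h import *
np.set_printoptions(suppress=True,precision=1)
st();snap('top',None);snap('wrist',None);print(plan([401.1,-250.9,25]))
im=cv2.imread('raw_wrist.png');h=cv2.cvtColor(im,cv2.COLOR_BGR2HSV)
m=((h[...,0]>22)&(h[...,0]<34)&(h[...,1]>150)&(h[...,2]>60)).astype(np.uint8)
n,l,s,c=cv2.connectedComponentsWithStats(m)
for i in range(1,n):
  if s[i,4]>150:
    ys,xs=np.nonzero(l==i);r=cv2.boxPoints(cv2.minAreaRect(np.c_[xs,ys].astype(np.float32)));w=px2w('wrist',r,55);print(s[i],w,w.mean(0))
im=cv2.imread('raw_top.png');h=cv2.cvtColor(im,cv2.COLOR_BGR2HSV)
m=((h[...,0]<16)&(h[...,1]>140)&(h[...,2]>40)).astype(np.uint8)
sub=m[190:225,335:375];ys,xs=np.nonzero(sub);print('bore orange',len(xs))
n,l,s,c=cv2.connectedComponentsWithStats(sub)
for i in range(1,n):
  if s[i,4]>8: ce=c[i]+[335,190];print(s[i],px2w('top',[ce],90),px2w('top',[ce],125))
hm=((h[...,0]<20)&(h[...,1]>110)&(h[...,2]>50)).astype(np.uint8)[210:270,285:320]
n,l,s,c=cv2.connectedComponentsWithStats(hm)
for i in range(1,n):
  if s[i,4]>40: print('scr',s[i],px2w('top',[c[i]+[285,210]],23))
print('orange left in box?',m[185:215,180:250].sum())
E
```

```text
t: 62.08
ee_pos: [399.9, -250.9, 220.2]
tool_rot: [0.449, -0.448, -0.547, 0.547]
ft_force: [-0.2, -0.0, -0.4]
width: 1.003
t: 62.7
ee_pos: [400.5, -250.5, 219.8]
tool_rot: [-0.176, 0.174, 0.685, -0.685]
ft_force: [0.5, -0.0, -0.2]
width: 0.997
t: 63.08
ee_pos: [400.9, -250.7, 220.5]
tool_rot: [-0.162, 0.161, 0.689, -0.688]
ft_force: [0.9, 0.7, -0.1]
width: 0.999
t 63.08 p [ 400.9 -250.7  220.5] F [ 0.9  0.7 -0.1] M [ 0. -0.  0.] w 0.999
axes x,y,z cols
 [[-0.9 -0.  -0.4]
 [ 0.4  0.  -0.9]
 [ 0.  -1.  -0. ]] q [-0.6  0.1 -0.1  1.3  0.  -1.7]
(array([-0. ,  0.2,  0. ]), array([0., 0., 0.]))
[314 142  16  53 832] [[ 396.2 -280.2   55. ]
 [ 382.8 -273.6   55. ]
 [ 406.8 -224.3   55. ]
 [ 420.9 -231.3   55. ]] [ 401.7 -252.3   55. ]
bore orange 97
[12 12 13 14 92] [[ 566.2 -199.7   90. ]] [[ 561.1 -197.3  125. ]]
scr [ 14  16  13  32 240] [[478.1 -59.4  23. ]]
orange left in box? 0
```

```bash
python3 -m handwheel '{"grip":[0,0,0,0,0],"translation":[[0,0.06,0],[0,0.06,0],[0,0.05,0],[0,0.027,0],[0,0,0]],"angular":[[0,0,0],[0,0,0],[0,0,0],[0,0,0],[0,0,0]]}' 60
python3 -m handwheel '{"grip":[120,180,200,255,255],"translation":[[0,0,0],[0,0,0],[0,0,0],[0,0,0],[0,0,0]],"angular":[[0,0,0],[0,0,0],[0,0,0],[0,0,0],[0,0,0]]}' 60
python3 -m handwheel '{"grip":[255,255,255],"translation":[[0,0,0],[0,0,0],[0,0,0]],"angular":[[0,0,0],[0,0,0],[0,0,0]]}' 100
python3 -m handwheel '{"grip":[255,255,255,255,255],"translation":[[0,-0.02,0],[0,-0.06,0],[0,-0.06,0],[0,-0.06,0],[0,0,0]],"angular":[[0,0,0],[0,0,0],[0,0,0],[0,0,0],[0,0,0]]}' 100
python3 -m handwheel '{"grip":[255,255],"translation":[[0,0,0],[0,0,0]],"angular":[[0,0,0],[0,0,0]]}' 100
python3 -c "
from h import *
st();print(plan([561.4,-196.7,220]))"
```

```text
t: 63.8
ee_pos: [399.8, -250.0, 22.6]
tool_rot: [-0.162, 0.159, 0.689, -0.688]
ft_force: [0.2, 0.2, 0.4]
width: 1.0
t: 64.42
ee_pos: [401.8, -251.2, 25.0]
tool_rot: [0.16, -0.161, -0.688, 0.689]
ft_force: [-0.5, 1.2, 6.1]
width: 0.173
t: 64.8
ee_pos: [401.8, -251.3, 25.1]
tool_rot: [0.16, -0.161, -0.688, 0.689]
ft_force: [-1.6, 0.5, 7.9]
width: 0.162
t: 65.42
ee_pos: [403.1, -252.1, 228.8]
tool_rot: [0.158, -0.163, -0.688, 0.69]
ft_force: [0.3, 0.0, -1.1]
width: 0.165
t: 65.68
ee_pos: [400.5, -250.4, 222.8]
tool_rot: [-0.162, 0.16, 0.689, -0.688]
ft_force: [-0.3, 0.7, -2.1]
width: 0.165
t 65.67 p [ 400.5 -250.4  222.8] F [-0.3  0.7 -2.1] M [ 0.04 -0.   -0.02] w 0.165
axes x,y,z cols
 [[-0.897 -0.002 -0.443]
 [ 0.443  0.002 -0.897]
 [ 0.003 -1.    -0.   ]] q [-0.56  0.15 -0.13  1.3   0.   -1.67]
(array([-0.1206,  0.0025, -0.1194]), array([0., 0., 0.]))
```

```bash
python3 -m handwheel '{"grip":[255,255,255,255,255],"translation":[[-0.0302,0,-0.0298],[-0.0302,0,-0.0298],[-0.0301,0,-0.0298],[-0.0301,0,-0.0298],[0,0,0]],"angular":[[0,0,0],[0,0,0],[0,0,0],[0,0,0],[0,0,0]]}' 100
python3 -m handwheel '{"grip":[255,255,255,255,255],"translation":[[0,0.03,0],[0,0.02,0],[0,0.012,0],[0,0,0],[0,0,0]],"angular":[[0,0,0],[0,0,0],[0,0,0],[0,0,0],[0,0,0]]}' 100
python3 -c "
from h import *
st()"
python3 -m handwheel '{"grip":[255,255,255,255],"translation":[[0,0.003,0],[0,0.003,0],[0,0,0],[0,0,0]],"angular":[[0,0,0],[0,0,0],[0,0,0],[0,0,0]]}' 100
python3 -m handwheel '{"grip":[255,255,255],"translation":[[0,0.003,0],[0,0,0],[0,0,0]],"angular":[[0,0,0],[0,0,0],[0,0,0]]}' 100
python3 -c "
from h import *
st()"
```

```text
t: 66.3
ee_pos: [563.7, -196.1, 221.6]
tool_rot: [-0.161, 0.159, 0.689, -0.689]
ft_force: [-0.5, 0.2, -1.5]
width: 0.162
t: 66.92
ee_pos: [562.3, -197.7, 162.9]
tool_rot: [0.16, -0.161, -0.689, 0.689]
ft_force: [-0.2, 0.1, -1.0]
width: 0.161
t 66.92 p [ 562.3 -197.7  162.9] F [-0.2  0.1 -1. ] M [ 0.   -0.04 -0.01] w 0.161
axes x,y,z cols
 [[-0.897  0.001 -0.443]
 [ 0.443 -0.    -0.897]
 [-0.001 -1.    -0.   ]] q [-0.34  0.38  0.04  1.23  0.   -1.45]
t: 67.42
ee_pos: [562.2, -197.4, 156.3]
tool_rot: [-0.161, 0.161, 0.689, -0.689]
ft_force: [-0.6, 0.3, -0.8]
width: 0.166
t: 67.8
ee_pos: [562.1, -197.4, 153.2]
tool_rot: [-0.161, 0.161, 0.689, -0.689]
ft_force: [-0.2, -0.6, -0.9]
width: 0.161
t 67.8 p [ 562.1 -197.4  153.2] F [-0.2 -0.6 -0.9] M [-0.04 -0.01 -0.04] w 0.161
axes x,y,z cols
 [[-0.897 -0.    -0.443]
 [ 0.443  0.    -0.897]
 [ 0.    -1.    -0.   ]] q [-0.34  0.39  0.03  1.21  0.   -1.45]
```

```bash
python3 -m handwheel '{"grip":[255,255,255,255],"translation":[[0,0.002,0],[0,0.002,0],[0,0,0],[0,0,0]],"angular":[[0,0,0],[0,0,0],[0,0,0],[0,0,0]]}' 100
python3 -m handwheel '{"grip":[255,255,255,255],"translation":[[0,0.002,0],[0,0.002,0],[0,0,0],[0,0,0]],"angular":[[0,0,0],[0,0,0],[0,0,0],[0,0,0]]}' 100
python3 -m handwheel '{"grip":[255,255,255,255],"translation":[[0,0.002,0],[0,0,0],[0,0,0],[0,0,0]],"angular":[[0,0,0],[0,0,0],[0,0,0],[0,0,0]]}' 100
python3 -c "
from h import *
st()"
```

```text
t: 68.3
ee_pos: [562.3, -197.4, 149.4]
tool_rot: [-0.161, 0.161, 0.689, -0.689]
ft_force: [0.6, 0.3, 1.2]
width: 0.162
t: 68.8
ee_pos: [562.3, -197.5, 145.5]
tool_rot: [0.161, -0.161, -0.689, 0.689]
ft_force: [-1.8, 0.1, 5.4]
width: 0.163
t: 69.3
ee_pos: [562.3, -197.5, 143.7]
tool_rot: [-0.16, 0.161, 0.689, -0.689]
ft_force: [-1.9, 0.9, 5.9]
width: 0.162
t 69.3 p [ 562.3 -197.5  143.7] F [-1.9  0.9  5.9] M [0.04 0.3  0.  ] w 0.162
axes x,y,z cols
 [[-0.897  0.001 -0.443]
 [ 0.443 -0.    -0.897]
 [-0.001 -1.    -0.   ]] q [-0.34  0.39  0.01  1.19  0.   -1.45]
```

```bash
python3 -m handwheel '{"grip":[255,255,255,255],"translation":[[0,0.002,0],[0,0,0],[0,0,0],[0,0,0]],"angular":[[0,0,0],[0,0,0],[0,0,0],[0,0,0]]}' 100
python3 -m handwheel '{"grip":[255,255,255,255,255],"translation":[[0,0,0],[0,0,0],[0,0,0],[0,0,0],[0,0,0]],"angular":[[0,4,0],[0,4,0],[0,4,0],[0,4,0],[0,0,0]]}' 100
python3 -c "
from h import *
st()"
python3 -m handwheel '{"grip":[255,255,255,255,255],"translation":[[0,0,0],[0,0,0],[0,0,0],[0,0,0],[0,0,0]],"angular":[[0,4,0],[0,4,0],[0,4,0],[0,4,0],[0,0,0]]}' 100
python3 -c "
from h import *
st()"
```

```text
t: 69.8
ee_pos: [562.3, -197.5, 141.9]
tool_rot: [0.16, -0.161, -0.689, 0.689]
ft_force: [-1.8, -0.2, 9.2]
width: 0.16
t: 70.42
ee_pos: [562.7, -197.6, 142.1]
tool_rot: [-0.255, 0.256, 0.659, -0.659]
ft_force: [0.1, 0.1, 8.5]
width: 0.164
t 70.42 p [ 562.7 -197.6  142.1] F [0.1 0.1 8.5] M [ 0.03  0.16 -0.04] w 0.164
axes x,y,z cols
 [[-0.739  0.002 -0.673]
 [ 0.673 -0.001 -0.739]
 [-0.002 -1.    -0.001]] q [-0.34  0.39  0.    1.18  0.   -1.17]
t: 71.05
ee_pos: [562.8, -197.6, 142.1]
tool_rot: [-0.344, 0.345, 0.618, -0.617]
ft_force: [-0.5, -0.6, 8.8]
width: 0.159
t 71.05 p [ 562.8 -197.6  142.1] F [-0.5 -0.6  8.8] M [ 0.05  0.11 -0.02] w 0.159
axes x,y,z cols
 [[-0.525  0.002 -0.851]
 [ 0.851 -0.001 -0.525]
 [-0.001 -1.    -0.001]] q [-0.34  0.39  0.    1.18  0.   -0.89]
```

```bash
python3 -m handwheel '{"grip":[255,255,255,255,255],"translation":[[0,0,0],[0,0,0],[0,0,0],[0,0,0],[0,0,0]],"angular":[[0,4,0],[0,4,0],[0,4,0],[0,4,0],[0,0,0]]}' 100
python3 -c "
from h import *
st()"
python3 -m handwheel '{"grip":[255,255,255,255,255],"translation":[[0,0,0],[0,0,0],[0,0,0],[0,0,0],[0,0,0]],"angular":[[0,4,0],[0,4,0],[0,4,0],[0,4,0],[0,0,0]]}' 100
python3 -m handwheel '{"grip":[255,255,255,255],"translation":[[0,0,0],[0,0,0],[0,0,0],[0,0,0]],"angular":[[0,4,0],[0,4,0],[0,0,0],[0,0,0]]}' 100
python3 -c "
from h import *
st()"
```

```text
t: 71.68
ee_pos: [562.8, -197.6, 142.1]
tool_rot: [-0.427, 0.428, 0.564, -0.563]
ft_force: [-0.8, 0.7, 9.2]
width: 0.164
t 71.67 p [ 562.8 -197.6  142.1] F [-0.8  0.7  9.2] M [ 0.02  0.14 -0.09] w 0.164
axes x,y,z cols
 [[-0.27   0.002 -0.963]
 [ 0.963 -0.001 -0.27 ]
 [-0.001 -1.    -0.002]] q [-0.34  0.39  0.    1.18  0.   -0.61]
t: 72.3
ee_pos: [562.8, -197.6, 142.1]
tool_rot: [-0.501, 0.502, 0.499, -0.498]
ft_force: [-0.2, -0.5, 8.8]
width: 0.162
t: 72.8
ee_pos: [562.8, -197.6, 142.1]
tool_rot: [-0.534, 0.535, 0.463, -0.462]
ft_force: [0.8, 0.0, 8.6]
width: 0.162
t 72.8 p [ 562.8 -197.6  142.1] F [0.8 0.  8.6] M [ 0.06  0.07 -0.13] w 0.162
axes x,y,z cols
 [[ 0.144  0.002 -0.99 ]
 [ 0.99  -0.     0.144]
 [-0.    -1.    -0.002]] q [-0.34  0.39  0.    1.18  0.   -0.19]
```

```bash
python3 -m handwheel '{"grip":[255,255,255,255,255],"translation":[[0,-0.002,0],[0,-0.002,0],[0,-0.001,0],[0,0,0],[0,0,0]],"angular":[[0,0,0],[0,0,0],[0,0,0],[0,0,0],[0,0,0]]}' 100
python3 -m handwheel '{"grip":[255,255,255],"translation":[[0,-0.001,0],[0,0,0],[0,0,0]],"angular":[[0,0,0],[0,0,0],[0,0,0]]}' 100
python3 -c "
from h import *
st()"
```

```text
t: 73.42
ee_pos: [562.6, -197.5, 146.3]
tool_rot: [-0.534, 0.535, 0.463, -0.462]
ft_force: [2.4, -1.0, 4.2]
width: 0.162
t: 73.8
ee_pos: [562.1, -197.4, 147.2]
tool_rot: [0.535, -0.535, -0.463, 0.463]
ft_force: [1.8, -0.8, 3.5]
width: 0.158
t 73.8 p [ 562.1 -197.4  147.2] F [ 1.8 -0.8  3.5] M [-0.12 -0.45  0.01] w 0.158
axes x,y,z cols
 [[ 0.144 -0.    -0.99 ]
 [ 0.99   0.     0.144]
 [ 0.    -1.     0.   ]] q [-0.34  0.39  0.01  1.19  0.   -0.19]
```

```bash
python3 -m handwheel '{"grip":[255,255,255],"translation":[[0,-0.001,0],[0,0,0],[0,0,0]],"angular":[[0,0,0],[0,0,0],[0,0,0]]}' 100
python3 -m handwheel '{"grip":[255,255,255],"translation":[[0,-0.001,0],[0,0,0],[0,0,0]],"angular":[[0,0,0],[0,0,0],[0,0,0]]}' 100
```

```text
t: 74.18
ee_pos: [562.0, -197.4, 147.2]
tool_rot: [0.535, -0.534, -0.462, 0.463]
ft_force: [5.1, -1.5, -4.9]
width: 0.158
t: 74.55
ee_pos: [562.0, -197.3, 147.3]
tool_rot: [0.535, -0.534, -0.462, 0.463]
ft_force: [6.7, -1.9, -12.2]
width: 0.161
```

```bash
python3 -m handwheel '{"grip":[255,255,0,0,0],"translation":[[0,0.0015,0],[0,0,0],[0,0,0],[0,0,0],[0,0,0]],"angular":[[0,0,0],[0,0,0],[0,0,0],[0,0,0],[0,0,0]]}' 60
python3 -m handwheel '{"grip":[0,0,0,0,0],"translation":[[0,-0.03,0],[0,-0.05,0],[0,-0.05,0],[0,0,0.04],[0,0,0.05]],"angular":[[0,0,0],[0,0,0],[0,0,0],[0,0,0],[0,0,0]]}' 60
python3 -m handwheel '{"grip":[0,0,0,0,0],"translation":[[0,0,0.05],[0,0,0.05],[0,0,0],[0,0,0],[0,0,0]],"angular":[[0,0,0],[0,0,0],[0,0,0],[0,0,0],[0,0,0]]}' 60
python3 - <<'E'
from h import *
np.set_printoptions(suppress=True,precision=1)
st();snap('top',None);snap('scene',None)
im=cv2.imread('raw_top.png');h=cv2.cvtColor(im,cv2.COLOR_BGR2HSV)
def comp(m,off,z,nm,mn):
  n,l,s,c=cv2.connectedComponentsWithStats(m.astype(np.uint8))
  for i in range(1,n):
    if s[i,4]>=mn:
      ys,xs=np.nonzero(l==i);r=cv2.boxPoints(cv2.minAreaRect(np.c_[xs,ys].astype(np.float32)))+off;w=px2w('top',r,z)
      a=w[1]-w[0];b=w[2]-w[1];d=a if np.linalg.norm(a)>np.linalg.norm(b) else b
      print(nm,s[i],w.mean(0),'len',np.linalg.norm(a),np.linalg.norm(b),'yaw',np.degrees(np.arctan(d[1]/d[0])))
comp(((h[...,0]>22)&(h[...,0]<34)&(h[...,1]>150)&(h[...,2]>90))[180:230,330:380],[330,180],177,'wing',20)
comp((((h[...,0]<5)|(h[...,0]>174))&(h[...,1]>150)&(h[...,2]>70))[180:240,330:380],[330,180],104,'mark',3)
comp(((h[...,0]<20)&(h[...,1]>110)&(h[...,2]>50))[210:280,270:330],[270,210],23,'scr',60)
E
```

```text
t: 75.18
ee_pos: [561.9, -197.3, 147.8]
tool_rot: [0.535, -0.535, -0.463, 0.463]
ft_force: [0.5, -0.7, -0.5]
width: 0.792
t: 75.8
ee_pos: [472.8, -184.5, 278.0]
tool_rot: [-0.534, 0.535, 0.463, -0.463]
ft_force: [-0.4, -0.0, 0.8]
width: 0.999
t: 76.42
ee_pos: [375.0, -170.3, 277.6]
tool_rot: [0.535, -0.535, -0.463, 0.463]
ft_force: [-0.0, -0.9, -0.6]
width: 1.004
t 76.42 p [ 375.  -170.3  277.6] F [-0.  -0.9 -0.6] M [-0.  -0.  -0.1] w 1.004
axes x,y,z cols
 [[ 0.1  0.  -1. ]
 [ 1.   0.   0.1]
 [ 0.  -1.  -0. ]] q [-0.4  0.  -0.1  1.4  0.  -0.3]
wing [ 21  16   8  19 110] [ 563.4 -198.2  177. ] len 51.19323350691264 15.420590821954296 yaw -8.431354155536436
mark [18 45  5  3 14] [ 514.6 -188.6  104. ] len 11.32138782387836 5.688512776017293 yaw 89.20706515085939
scr [ 29  16  13  32 235] [478.5 -58.5  23. ] len 25.548151360193902 92.4896080125364 yaw 8.148999248767051
```

```bash
python3 -c "
from h import *
print(ticket.finish_job())"
```

```text
the job is handed in; nothing more can be done
None
```

The job is handed in at about 76 s of the 210 s allowed, with every step carried out. No verdict was reported.

**What I did**
- **Lid:** I levered it up with the scraper's blade under the lip and swung it back until it stayed open.
- **Scraper:** I put it back on its mat.
- **Cap off:** I turned it to the first stop without pressing (the stop showed as 0.7 N m on the wrist), pressed it down with about 9.4 N, turned past the stop and lifted it off.
- **Cartridges:** I dropped all three down the tube.
- **Cap on:** I refitted it by pressing, turning clockwise and letting it rise.

**Last checks**
- **Cap:** The wing is about 2° from the red marks and within about 2 mm of the dryer's axis. It resisted a test pull of 12 N, so it is hooked under the ears. I estimated its height at 143 mm from the gripper height and that pull; the cameras did not measure it.
- **Cartridges:** No orange was left in the box. Before capping, the top cartridge showed centred in the bore; I did not measure how deep it sat.
- **Scraper:** It was knocked about 3 cm during the run, but it lies on the mat, with its handle's middle about 33 mm off the mat's centre line (limit 55).
- **Robot:** The gripper is open, raised and touching nothing.
- **Other things:** I did not measure the other objects again at the end; nothing in the runs suggested I had touched any.

**What disagreed**
- The fingertips stood about 34 mm higher than the reported tool position and the given tip length imply. My first grasps closed above the scraper's handle because of it. I found the offset by touching down gently on the handle and corrected for it from then on.
- I used all 16 picture views before the cartridges went in, so later checks were numbers taken from the camera images.

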